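Scoop moisture canisters into a driver housing and hook its cover shut

TASK

Use the scoop to move every moisture canister from the stock tray into the open bay of the grey driver housing, without gripping a canister with the fingers. Then close the bay with the cover plate: hook the edge farther from its tab under the housing's lip with the plate tilted, then lower the other edge until the plate lies flat inside the stop rim, square over the opening. Leave the scoop lying flat on its base in the empty tray, and leave the other things on the table alone.

Things in the scene. Friction and masses are not known exactly. Their poses are not given: they have to be found in the camera images.
- tray: Shallow open grey plastic tray, fixed, 258 x 114 x 34 mm (its rim sticks out 6 mm more), walls 4 mm, flat smooth inner floor 250 x 106 mm, 4 mm above the table. Origin: centre of the underside; x along its length, z up. The canisters stand in its -x half (nearer the robot); the scoop lies in its +x half.
- housing: Grey driver housing, fixed, 156 (x) x 132 (y) mm, open on top. Origin: centre of the underside, z up. Bay: x -73 to 73, y -58 to 58, floor z = 4 mm. The cover's seat is at z = 66: tops of the 8 mm side walls and of 10 mm wide ledges inside the end walls. -x side: lip with a slot under it. +x side: the wall (x 73 to 78) goes on up to z = 74 as a stop rim.
- lip (a point): Middle of the lower front edge of the housing's lip (housing frame -58, 0, 76 mm). The lip, 4 mm thick, spans x -78 to -58, z 76 to 80, over the full width; under it is a slot from z 66 to 76, 15 mm deep (bottom at x = -73), open to +x. Slot bottom to stop rim: 146 mm.
- bay (a point): Middle of the floor of the bay (housing frame 0, 0, 4 mm).
- scoop: Loose flat steel scoop, 160 g. Origin: centre of the pan's underside, z up, mouth towards -x; it lies in the tray, mouth to the canisters. Pan floor 2 mm thick, x -51 to 50, 66 mm wide outside, 61 inside; side walls 30 mm high from x = -20 to 50, none in front of that; back wall (x 49 to 52) 36 mm high.
- scoop_grip (a point): Point to grip on the scoop's black upright handle: scoop frame (69, 0, 88) mm. The handle is 30 mm (x 54 to 84) by 14 mm (y), z 40 to 112; nothing behind the back wall is lower than z = 32. Take it from above across its 14 mm.
- scoop_mouth (a point): Middle of the scoop's front lip, underside: scoop frame (-51, 0, 0) mm.
- cover: Loose grey cover plate, 141 (x) x 132 (y) x 5 mm, 140 g, lying flat on the table, with an upright black tab on top. Origin: centre of the underside, z up. Its -x edge, the one farther from the tab, goes under the lip; then its +x edge comes down inside the stop rim.
- hook_edge (a point): Middle of the lower -x edge of the cover, cover frame (-70.5, 0, 0) mm: the edge that goes under the lip.
- free_edge (a point): Middle of the lower +x edge of the cover, cover frame (70.5, 0, 0) mm.
- cover_tab (a point): Point to grip on the cover's tab: cover frame (10, 0, 28) mm. The tab is 12 mm thick (x 4 to 16) by 44 mm (y), z 5 to 39. Take it from above across its 12 mm.
- can_0: Moisture canister: white plastic drum, 28 mm across, 26 mm tall, rounded edges (5 mm), 18 g, slick (friction about 0.3). Origin: centre of its base, z along its axis. 6 to 9 of the canisters can_0 to can_8 are present, standing apart.
- can_1: Another moisture canister, the same as can_0; may be absent.
- can_2: Another moisture canister, the same as can_0; may be absent.
- can_3: Another moisture canister, the same as can_0; may be absent.
- can_4: Another moisture canister, the same as can_0; may be absent.
- can_5: Another moisture canister, the same as can_0; may be absent.
- can_6: Another moisture canister, the same as can_0; may be absent.
- can_7: Another moisture canister, the same as can_0; may be absent.
- can_8: Another moisture canister, the same as can_0; may be absent.
- tape: Roll of black tape, 64 mm across, 19 mm high; leave it alone. Origin: centre of its underside.
- meter: Black multimeter, 145 x 70 x 43 mm, lying behind the work; leave it alone. Origin: centre of its underside.

How it is judged:
By the outcome, as a careful person would: the job done as asked, in the order asked, and still so for the second after the job is handed in, with the robot touching nothing.
Of can_0, can_1, can_2, can_3, can_4, can_5, can_6, can_7, can_8 only 6 to 9 are there at a start; the rules pass over those that are not, and their reading is None.
At some moment in a run one of cover may be knocked a few centimetres aside while the robot is not near it.
It also fails if it takes over 208 s, if anything falls off the work surface, if the arm or the gripper's body presses on something with over 40 N, if the wrist force passes 120 N, or if a joint passes its speed limit or range.

ROBOT

A 6-joint arm with a two-finger parallel gripper is mounted at the origin on a cart in front of the work surface, level with it; the furniture and walls round the work are solid. World frame = base frame: x ahead of the robot, y to its left, z up, the work surface at z = 0. Lengths are in m, angles in rad, forces in N, time in s.
With the tool pointing down it reaches from about 0.375 to 0.975 m from the base axis. Payload 3.8 kg.
Tool frame: the origin (TCP) lies between the finger pads; the fingertips stand 22 mm ahead of it and the grasp point (between the pads) lies 3 mm ahead of it (bot.finger_overhang is the distance from the TCP to the fingertips, in m); x points along the fingers, y is the direction in which the jaws open and shut, and the axes are right-handed (so a half turn about x gives the same grasp; the last joint's range is limited). The gripper opens to 85 mm and grips with 20 to 120 N. Pads are 22 mm wide; open, the fingers measure 114 mm over their backs; the gripper's body (76 mm by 85 mm) begins 54 mm behind the grasp point. The pads swing forward as they close: fully open they stand 13 mm farther back than shut.
Start: joints at [-1.202, 0.264, 1.604, -0, 1.274, -0.037], TCP at [0.266, -0.62, 0.253] pointing down, gripper open.
Joint ranges: [-2.63, 2.63], [-0.94, 2.18], [0.31, 2.57], [-1.31, 4.45], [0, 2.66], [-2.55, 2.55]. Speed limits (rad/s): [2.57, 2.57, 3.14, 3.14, 3.14, 3.14].

INTERFACE

Orientations are given as a rotation vector (axis times angle).
In Python, from workcell import bot gives the robot as it stands. The module is installed in compiled form; this text tells all that it offers.
- The arm moves only by the tool arm_command, never from a script. Its argument "series" is a list that holds one entry, the list of rows, each a list of 7 numbers: the turn, a rotation vector about the tool's x, y, z in rad, then the shift along the tool's x, y, z in cm, then the opening, from 0 (shut) to 1 (fully open). In form: [[[rx, ry, rz, x, y, z, grip], ...]]. A call has 1 to 10 rows; each row shifts and turns the pose as measured when the row begins, along the tool's axes as they then stand; what a row does not reach is not made up. A row lasts 1/10 s, in which the tool goes at most 50 mm and 8.59 degrees, less where a joint would pass 70% of its speed; a pose out of reach is approached as far as the arm can. A call is refused whole if a number of a shift passes 5 or a number of a turn 0.15, either way. A call with a gripper value outside its range is refused whole. The fingers move at their own pace and stop on an object; "newtons" is the grip in N (left out, the last holds). Time passes only in rows, so rows that do not move let the fingers close. It gives the time, the measured TCP pose, the force and the opening at its end, in the units of the state.
- bot.read_state(): the state, without advancing time (a new reading comes with each control period).
- bot.read_camera(name): name is "side" or "top"; returns (picture, depth): 420x560x3 uint8, blue, green, red; 420x560 float32, m along the optical axis (not along the pixel's ray), 0 where there is no reading.
- bot.camera_info(name): a dict with "K" (3x3 intrinsics, pixels), "extrinsics" (4x4, takes a point from camera to world coordinates). Camera axes: x right, y down, z forward; pixel columns grow to the right and rows downward; lengths in m; the calibration is good to about 2 mm. A picture is of the moment at which its call begins. camera_info takes no time and is no camera call.
- bot.finish_job(): hands the job in, once; it reports no verdict.
The state is a dict: "time": time; "q": joint angles; "joint_vel": joint speeds; "joint_torque": joint torques, N m; "tool_pos": TCP position; "tcp_rot": TCP orientation; "wrist_force": force on the tool from outside, world axes, zero at the start; "torque": the same for the moment, N m; "width": opening from 0.0 (shut) to 1.0 (fully open).
Only numpy, scipy, OpenCV 4.12 (cv2) and the standard library are available. Lean on these libraries where they do the work, as an engineer would, in place of code of your own. Each camera call takes 0.05 s, during which the arm holds its last target.

## Working session

There is one attempt and no reset: what is moved stays moved. The work goes in short steps, Python scripts to look and compute and a tool call to move; the robot and the scene stay as the last step left them, time stands still between calls to the robot, and variables do not carry over. Pictures are saved under pics/ and viewed, and the job is handed in when it is done.

Besides the shell and the picture viewer there is one more tool, called after "Request:" as name(argument=value, ...) on one line, values as JSON. arm_command: Moves the arm, as the interface text tells. Its arguments: {"type":"object","properties":{"series":{"type":"array"},"newtons":{"type":"number"}},"required":["series"]}

```bash
mkdir -p pics
python3 - <<'E'
from workcell import bot
import cv2,numpy as np
s=bot.read_state();print({k:np.round(v,3) for k,v in s.items()})
for n in("top","side"):
    i,d=bot.read_camera(n);cv2.imwrite(f"pics/{n}0.png",i);np.save(f"pics/{n}0.npy",d)
    c=bot.camera_info(n);print(n,np.round(c["K"],2),np.round(c["extrinsics"],4))
E
```

```text
{'time': np.float64(0.0), 'q': array([-1.202,  0.265,  1.605, -0.   ,  1.274, -0.037]), 'joint_vel': array([-0.001,  0.001,  0.001, -0.001,  0.   , -0.001]), 'joint_torque': array([-1.0000e-03, -5.1512e+01, -3.6732e+01, -0.0000e+00,  1.3000e-02,
        0.0000e+00]), 'tool_pos': array([ 0.266, -0.62 ,  0.252]), 'tcp_rot': array([ 1.999,  0.414, -1.999]), 'wrist_force': array([ 0.276, -0.313,  0.643]), 'torque': array([ 0.017, -0.077,  0.01 ]), 'width': np.float64(1.005)}
top [[487.82   0.   273.38]
 [  0.   487.82 207.36]
 [  0.     0.     1.  ]] [[ 0.0579 -0.9759  0.2103  0.2864]
 [-0.9983 -0.0576  0.0078 -0.1061]
 [ 0.0045 -0.2104 -0.9776  1.3697]
 [ 0.      0.      0.      1.    ]]
side [[457.51   0.   274.44]
 [  0.   457.51 204.47]
 [  0.     0.     1.  ]] [[ 0.9996  0.0259 -0.0059  0.5661]
 [ 0.0197 -0.5728  0.8194 -1.0711]
 [ 0.0178 -0.8193 -0.5731  0.7936]
 [ 0.      0.      0.      1.    ]]
```

View pics/top0.png

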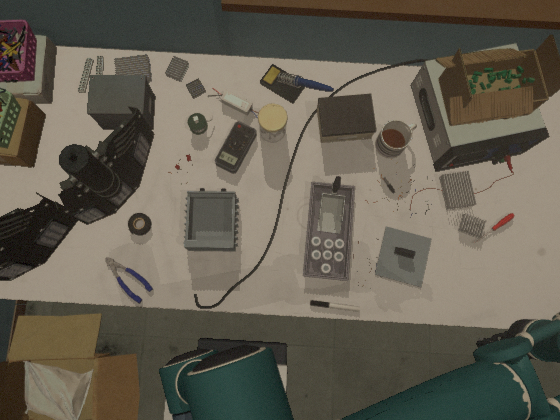

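View pics/side0.png

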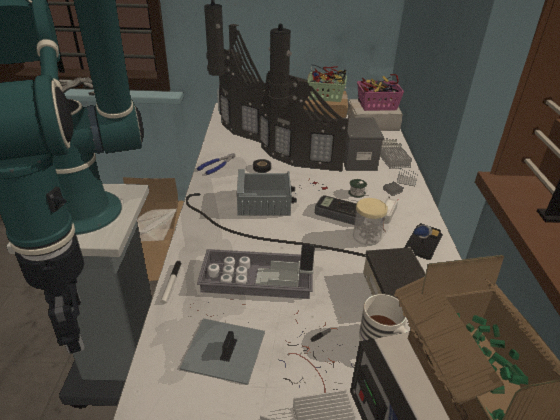

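```bash
cat > h.py <<'E'
from workcell import bot
import cv2,numpy as np
from scipy.spatial.transform import Rotation as R
def ray(n,uv,z):
    c=bot.camera_info(n);K=np.array(c["K"]);T=np.array(c["extrinsics"])
    d=T[:3,:3]@np.linalg.inv(K)@np.array([uv[0],uv[1],1.]);o=T[:3,3]
    return o+d*(z-o[2])/d[2]
def proj(n,p):
    c=bot.camera_info(n);K=np.array(c["K"]);T=np.array(c["extrinsics"])
    q=K@(T[:3,:3].T@(np.array(p)-T[:3,3]));return q[:2]/q[2]
def crop(n,img,x0,y0,x1,y1,f,out):
    cv2.imwrite(out,cv2.resize(img[y0:y1,x0:x1],None,fx=f,fy=f,interpolation=cv2.INTER_CUBIC))
def st():
    s=bot.read_state();return s
E
python3 - <<'E'
from h import *
t=cv2.imread('pics/top0.png');s=cv2.imread('pics/side0.png')
crop('top',t,170,170,450,300,2.8,'pics/t0c.png')
crop('top',t,295,170,365,290,5,'pics/t0tray.png')
crop('side',s,170,150,330,390,2.5,'pics/s0c.png')
E
```

```text
(no output)
```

View pics/t0c.png

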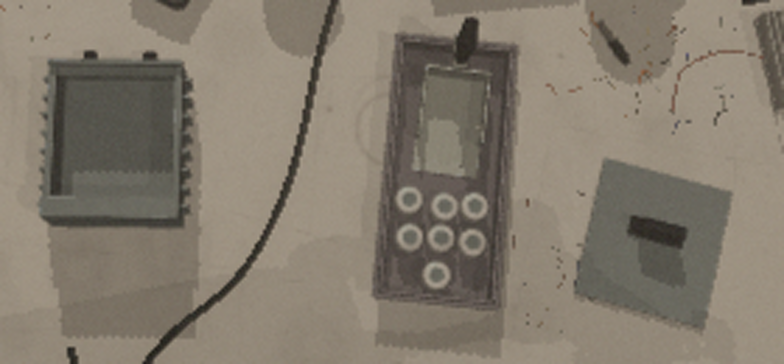

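View pics/t0tray.png

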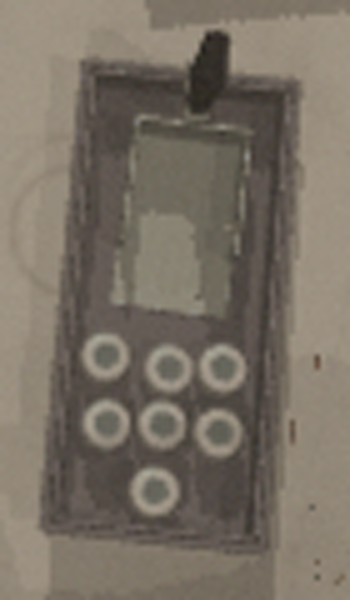

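View pics/s0c.png

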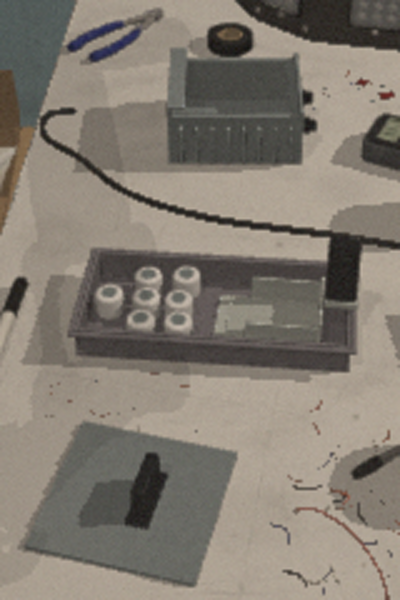

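```bash
cat > meas0.py <<'E'
from h import *
def q(pts,z,f,o):
    return np.array([ray('top',(p[0]/f+o[0],p[1]/f+o[1]),z)[:2] for p in pts])
def show(n,c):
    ctr=c.mean(0);print(n,'ctr',np.round(ctr,4));
    for i in range(4):
        d=c[(i+1)%4]-c[i];print('   ',np.round(c[i],3),round(np.linalg.norm(d),3),round(np.degrees(np.arctan2(d[1],d[0])),1))
show('tray rim',q([(82,60),(300,78),(268,550),(42,533)],.034,5,(295,170)))
show('housing stop/lip',np.vstack([q([(50,62),(185,62)],.074,2.8,(170,170)),q([(183,220),(40,218)],.080,2.8,(170,170))]))
show('cover',q([(606,158),(732,190),(700,330),(575,295)],.005,2.8,(170,170)))
show('scoop',np.vstack([q([(137,120),(252,130)],.04,5,(295,170)),q([(225,317),(112,303)],.006,5,(295,170))]))
# cans by mask in top
t=cv2.imread('pics/top0.png')
g=t[:,:,0].astype(int)
sub=cv2.resize(t[230:282,300:352],None,fx=8,fy=8,interpolation=cv2.INTER_CUBIC)
m=(cv2.cvtColor(sub,cv2.COLOR_BGR2GRAY)>125).astype(np.uint8)
cs,_=cv2.findContours(m,cv2.RETR_EXTERNAL,cv2.CHAIN_APPROX_NONE)
for c in cs:
    if cv2.contourArea(c)<800: continue
    (x,y),r=cv2.minEnclosingCircle(c)
    u=(x+.5)/8-.5+300;v=(y+.5)/8-.5+230
    print('can',round(u,1),round(v,1),round(r/8,1),np.round(ray('top',(u,v),.030),4))
E
python3 meas0.py
```

```text
tray rim ctr [ 0.5187 -0.2551]
    [ 0.654 -0.199] 0.124 -91.5
    [ 0.65  -0.322] 0.266 177.6
    [ 0.384 -0.311] 0.123 89.1
    [ 0.386 -0.188] 0.267 -2.3
housing stop/lip ctr [0.5205 0.0702]
    [0.594 0.14 ] 0.132 -86.6
    [0.602 0.008] 0.156 -176.3
    [ 0.446 -0.002] 0.136 92.5
    [0.44  0.134] 0.154 2.3
cover ctr [ 0.4605 -0.4672]
    [ 0.544 -0.419] 0.13 -101.2
    [ 0.518 -0.547] 0.146 166.9
    [ 0.376 -0.514] 0.127 77.6
    [ 0.404 -0.39 ] 0.143 -11.9
scoop ctr [ 0.5679 -0.2593]
    [ 0.619 -0.231] 0.065 -91.7
    [ 0.617 -0.295] 0.102 175.8
    [ 0.516 -0.288] 0.064 86.2
    [ 0.52  -0.224] 0.099 -4.1
can 350.6 274.4 7.1 [ 0.4002 -0.3169  0.03  ]
can 325.4 267.7 4.7 [ 0.4143 -0.2475  0.03  ]
can 338.1 256.1 4.6 [ 0.4482 -0.2812  0.03  ]
can 326.9 254.4 4.6 [ 0.4512 -0.2503  0.03  ]
can 315.9 254.1 4.6 [ 0.4501 -0.2199  0.03  ]
can 328.4 243.1 4.6 [ 0.4825 -0.2532  0.03  ]
can 339.0 243.0 4.7 [ 0.4845 -0.2827  0.03  ]
can 315.6 240.7 4.6 [ 0.4874 -0.2177  0.03  ]
can 328.5 230.6 6.9 [ 0.5178 -0.2524  0.03  ]
can 302.9 255.5 26.1 [ 0.4442 -0.1843  0.03  ]
```

Run:
```python
from h import *
t=cv2.imread('pics/top0.png');s=cv2.imread('pics/side0.png')
for n,im,r in(('top',t,(325,165,350,205)),('side',s,(295,235,325,280))):
    x0,y0,x1,y1=r
    g=cv2.cvtColor(im,cv2.COLOR_BGR2GRAY)[y0:y1,x0:x1]
    m=(g<50).astype(np.uint8);ys,xs=np.nonzero(m);print(n,xs.min()+x0,xs.max()+x0,ys.min()+y0,ys.max()+y0)
    for y in range(ys.min(),ys.max()+1): 
        w=np.nonzero(m[y])[0]; 
        if len(w): print(y+y0,w.min()+x0,w.max()+x0,end='; ')
    print()
for yaw in (-2,-4):
  a=np.radians(yaw);c=np.array([.635,-.264])
  for n in('top','side'):
    for z in(.116,.044):
      print(yaw,n,z,[np.round(proj(n,[*(c+np.array([[np.cos(a),-np.sin(a)],[np.sin(a),np.cos(a)]])@np.array(d)),z]),1).tolist() for d in((-.015,-.007),(-.015,.007),(.015,.007),(.015,-.007))])
print(bot.read_state()['tcp_rot'],R.from_rotvec(bot.read_state()['tcp_rot']).as_matrix().round(3))
```

```text
top 333 339 177 191
177 336 339; 178 336 339; 179 335 339; 180 335 339; 181 335 338; 182 334 339; 183 334 338; 184 333 339; 185 333 339; 186 333 338; 187 333 339; 188 333 338; 189 333 337; 190 333 336; 191 334 336; 
side 295 324 242 269
242 295 295; 243 295 302; 244 302 309; 245 303 315; 246 303 321; 247 302 324; 248 302 313; 249 302 313; 250 302 313; 251 302 313; 252 302 312; 253 302 312; 254 302 312; 255 301 312; 256 301 312; 257 301 312; 258 301 312; 259 301 312; 260 301 312; 261 301 312; 262 301 312; 263 301 311; 264 301 311; 265 301 311; 266 301 311; 267 300 311; 268 300 311; 269 302 311; 
-2 top 0.116 [[340.3, 187.8], [335.1, 187.3], [335.8, 176.4], [341.1, 176.9]]
-2 top 0.044 [[336.8, 194.2], [331.8, 193.7], [332.5, 183.4], [337.5, 183.9]]
-2 side 0.116 [[299.5, 247.4], [299.6, 243.4], [312.6, 244.1], [312.7, 248.0]]
-2 side 0.044 [[298.0, 270.6], [298.1, 266.6], [310.6, 267.2], [310.7, 271.2]]
-4 top 0.116 [[340.1, 187.8], [334.9, 187.2], [336.0, 176.4], [341.3, 177.0]]
-4 top 0.044 [[336.6, 194.2], [331.6, 193.6], [332.7, 183.3], [337.7, 184.0]]
-4 side 0.116 [[299.4, 247.2], [299.7, 243.3], [312.7, 244.2], [312.6, 248.2]]
-4 side 0.044 [[297.9, 270.4], [298.2, 266.4], [310.7, 267.4], [310.6, 271.4]]
[ 1.99867759  0.41334558 -1.99937437] [[-0.001  0.395 -0.919]
 [ 0.002 -0.919 -0.395]
 [-1.    -0.002 -0.   ]]
```

```bash
cat >> h.py <<'E'
# desired tool rotation: yaw = world angle (deg) of scoop/cover x axis 'forward'; tool x down, tool z = -forward, tool y = z cross x
def Rdown(zdeg):
    a=np.radians(zdeg);z=np.array([np.cos(a),np.sin(a),0]);x=np.array([0,0,-1.]);y=np.cross(z,x)
    return np.column_stack([x,y,z])
def pitch(M,deg): # rotate about the tool y
    return M@R.from_rotvec([0,np.radians(deg),0]).as_matrix()
def go(p,M):
    s=bot.read_state();C=R.from_rotvec(s['tcp_rot']).as_matrix();d=np.array(p)-s['tool_pos']
    print('t',round(float(s['time']),2),'pos',np.round(s['tool_pos'],4),'F',np.round(s['wrist_force'],1),'w',round(float(s['width']),3))
    print(' rot(tool)',np.round(R.from_matrix(C.T@M).as_rotvec(),3),'shift cm now-frame',np.round(C.T@d*100,2),'after-rot frame',np.round(M.T@d*100,2))
E
python3 - <<'E'
from h import *
go([.6365,-.262,.20],Rdown(180-3))
E
```

```text
t 0.1 pos [ 0.2662 -0.6196  0.2521] F [ 0.2 -0.1  1.2] w 0.999
 rot(tool) [0.458 0.    0.002] shift cm now-frame [  5.25 -18.23 -48.13] after-rot frame [  5.21 -37.65 -35.1 ]
```

Request:
arm_command(series=[[[0.115,0,0,0,0,0,1],[0.115,0,0,0,0,0,1],[0.114,0,0,0,0,0,1],[0.114,0,0,0,0,0,1],[0,0,0,0,-3.4,-3.2,1],[0,0,0,0,-3.4,-3.2,1],[0,0,0,0,-3.4,-3.2,1],[0,0,0,0,-3.4,-3.2,1],[0,0,0,0,-3.4,-3.2,1],[0,0,0,0,-3.4,-3.2,1]]])

```text
time: 1.1
tool_pos: [0.4721, -0.4264, 0.2446]
tcp_rot: [-2.165, 0.081, 2.182]
wrist_force: [-0.6, -1.3, 0.3]
width: 0.998
```

Run:
```python
from h import *
go([.6365,-.262,.20],Rdown(180-3))
```

```text
t 1.1 pos [ 0.4721 -0.4264  0.2446] F [-0.6 -1.3  0.3] w 0.998
 rot(tool) [-0.032  0.008  0.01 ] shift cm now-frame [  4.51 -17.72 -15.03] after-rot frame [  4.46 -17.28 -15.55]
```

Request:
arm_command(series=[[[-0.03,0,0,0.6,-3.4,-3.0,1],[0,0,0,0.6,-3.4,-3.0,1],[0,0,0,0.6,-3.4,-3.0,1],[0,0,0,0.6,-3.4,-3.0,1],[0,0,0,0.6,-2.0,-1.8,1],[0,0,0,0,-0.7,-0.6,1],[0,0,0,0,0,0,1],[0,0,0,0,0,0,1]]])

```text
time: 1.9
tool_pos: [0.6322, -0.2589, 0.2097]
tcp_rot: [-2.178, 0.036, 2.207]
wrist_force: [-0.6, -0.3, -0.1]
width: 0.999
```

Run:
```python
from h import *
go([.6365,-.262,.095],Rdown(180-3))
i,d=bot.read_camera('top');cv2.imwrite('pics/t1.png',i);crop('top',i,280,150,400,290,4.2,'pics/t1c.png')
i,d=bot.read_camera('side');cv2.imwrite('pics/s1.png',i);crop('side',i,200,150,340,310,3.7,'pics/s1c.png')
```

```text
t 1.9 pos [ 0.6322 -0.2589  0.2097] F [-0.6 -0.3 -0.1] w 0.999
 rot(tool) [0.007 0.014 0.012] shift cm now-frame [11.46  0.43 -0.6 ] after-rot frame [11.47  0.29 -0.44]
```

View pics/s1c.png

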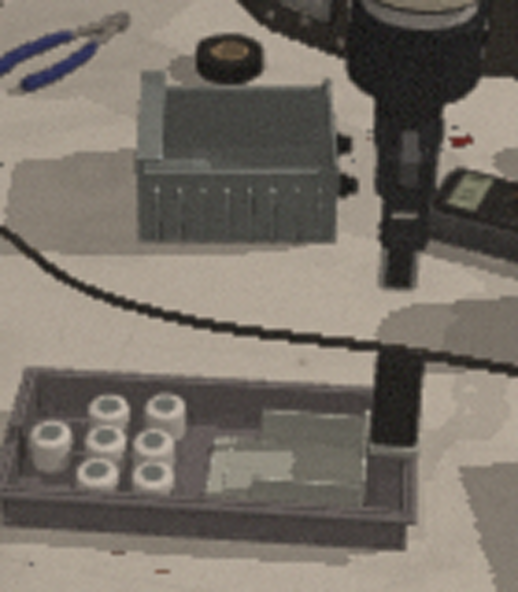

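View pics/t1c.png

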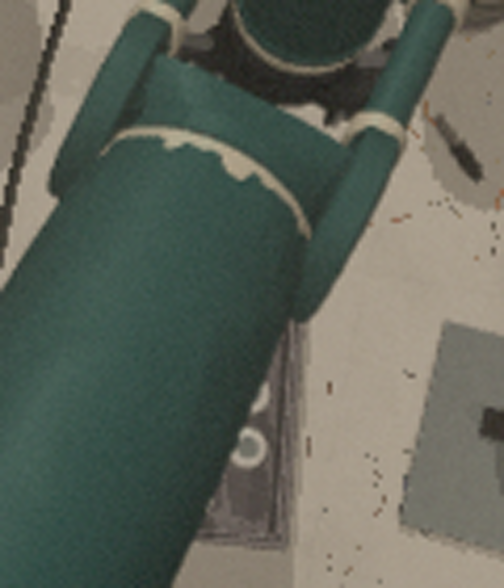

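Request:
arm_command(series=[[[0.007,0.014,0.012,0,0.3,-0.4,1],[0,0,0,2.5,0,0,1],[0,0,0,2.5,0,0,1],[0,0,0,2.5,0,0,1],[0,0,0,1.5,0,0,1],[0,0,0,0.8,0,0,1],[0,0,0,0,0,0,1]]])

```text
time: 2.7
tool_pos: [0.6355, -0.2735, 0.1148]
tcp_rot: [-2.206, 0.082, 2.178]
wrist_force: [-0.5, 0.9, -0.8]
width: 1.002
```

Run:
```python
from h import *
go([.6365,-.262,.095],Rdown(180-3))
```

```text
t 2.7 pos [ 0.6355 -0.2735  0.1148] F [-0.5  0.9 -0.8] w 1.002
 rot(tool) [-0.014 -0.013 -0.008] shift cm now-frame [ 1.97 -1.17  0.01] after-rot frame [ 1.98 -1.16 -0.04]
```

Request:
arm_command(series=[[[-0.014,-0.013,-0.008,0,-1.1,0,1],[0,0,0,0,0,0,1]]])

```text
time: 2.9
tool_pos: [0.6371, -0.2628, 0.1166]
tcp_rot: [-2.197, 0.058, 2.193]
wrist_force: [-0.9, 0.4, -0.3]
width: 1.001
```

Run:
```python
from h import *
go([.6365,-.262,.095],Rdown(180-3))
```

```text
t 2.9 pos [ 0.6371 -0.2628  0.1166] F [-0.9  0.4 -0.3] w 1.001
 rot(tool) [ 0.    -0.002 -0.   ] shift cm now-frame [ 2.16 -0.07  0.06] after-rot frame [ 2.16 -0.07  0.06]
```

Request:
arm_command(series=[[[0,0,0,1.0,0,0,1],[0,0,0,1.0,0,0,1],[0,0,0,0,0,0,1]]])

```text
time: 3.2
tool_pos: [0.6393, -0.2628, 0.0981]
tcp_rot: [-2.204, 0.058, 2.19]
wrist_force: [-0.4, -0.1, -1.3]
width: 1.001
```

Run:
```python
from h import *
go([.6365,-.262,.095],Rdown(180-3))
i,d=bot.read_camera('side');crop('side',i,200,150,340,310,3.7,'pics/s2c.png')
```

```text
t 3.2 pos [ 0.6393 -0.2628  0.0981] F [-0.4 -0.1 -1.3] w 1.001
 rot(tool) [ 0.002 -0.007 -0.002] shift cm now-frame [ 0.31 -0.06  0.29] after-rot frame [ 0.31 -0.06  0.29]
```

View pics/s2c.png

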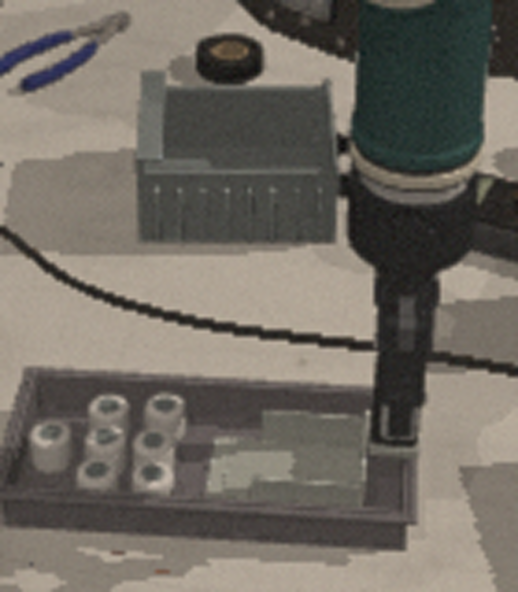

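Fingers straddle the handle (picture ~ (400,400)). Close at high force.

Request:
arm_command(series=[[[0,-0.007,0,0.2,0,0.2,1],[0,0,0,0,0,0,0.6],[0,0,0,0,0,0,0.3],[0,0,0,0,0,0,0],[0,0,0,0,0,0,0],[0,0,0,0,0,0,0],[0,0,0,0,0,0,0],[0,0,0,0,0,0,0]]], newtons=110)

```text
time: 4.05
tool_pos: [0.6379, -0.2633, 0.0972]
tcp_rot: [-2.198, 0.06, 2.196]
wrist_force: [0.2, 0.2, 0.3]
width: 0.15
```

Run:
```python
from h import *
go([.6365,-.262,.095],Rdown(180-3))
i,d=bot.read_camera('side');crop('side',i,200,150,340,310,3.7,'pics/s3c.png')
```

```text
t 4.05 pos [ 0.6379 -0.2633  0.0972] F [0.2 0.2 0.3] w 0.15
 rot(tool) [ 0.001 -0.001 -0.003] shift cm now-frame [ 0.22 -0.12  0.15] after-rot frame [ 0.22 -0.12  0.15]
```

View pics/s3c.png

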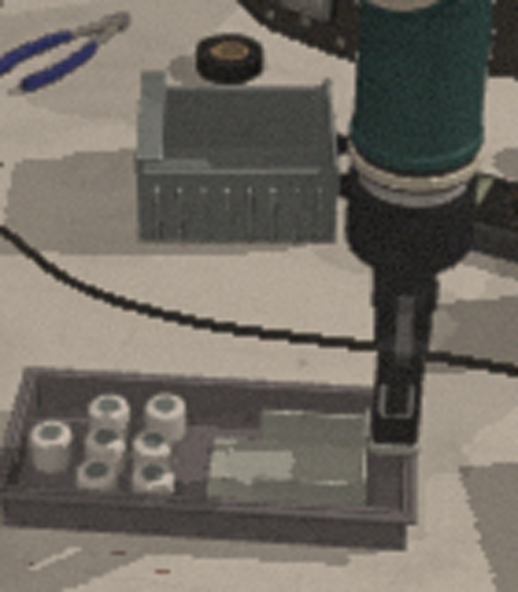

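Request:
arm_command(series=[[[-0.011,0,0,0,-1.0,0,0],[0,0,0,0,-1.0,0,0],[0,0,0,0,0,0,0]]])

```text
time: 4.4
tool_pos: [0.6389, -0.2421, 0.0972]
tcp_rot: [-2.204, 0.047, 2.202]
wrist_force: [0.0, 0.3, -0.1]
width: 0.153
```

```bash
cat >> h.py <<'E'
TC=np.array([.5187,-.2551]);TY=-2.35
def tray(p,yaw=TY):
    a=np.radians(yaw);d=np.array(p)[:2]-TC
    return np.array([np.cos(a)*d[0]+np.sin(a)*d[1],-np.sin(a)*d[0]+np.cos(a)*d[1]])
def fromtray(x,y,z):
    a=np.radians(TY);return np.array([TC[0]+np.cos(a)*x-np.sin(a)*y,TC[1]+np.sin(a)*x+np.cos(a)*y,z])
E
python3 - <<'E'
from h import *
print(tray(bot.read_state()['tool_pos']))
go(fromtray(.1,.017,.0965),Rdown(180+TY))
i,d=bot.read_camera('side');crop('side',i,200,200,340,310,4.5,'pics/s4c.png')
E
```

```text
[0.1195623  0.01787438]
t 4.4 pos [ 0.6389 -0.2421  0.0972] F [ 0.   0.3 -0.1] w 0.153
 rot(tool) [ 0.002 -0.001 -0.004] shift cm now-frame [0.07 0.08 1.96] after-rot frame [0.07 0.09 1.96]
```

View pics/s4c.png

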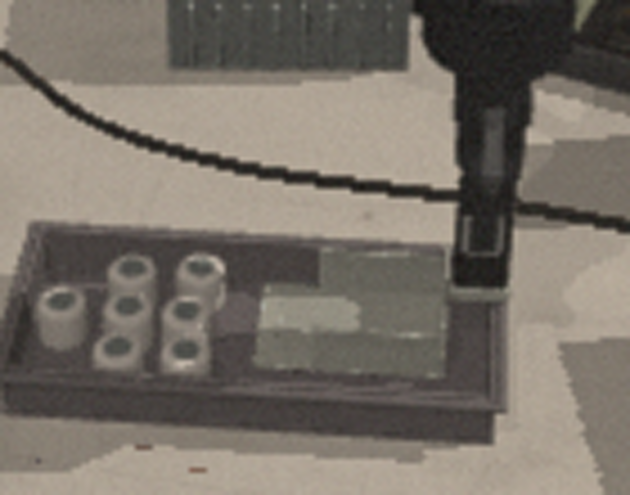

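Request:
arm_command(series=[[[0,0,-0.004,0.05,0.05,1.0,0],[0,0,0,0.05,0,1.0,0],[0,0,0,0.05,0,1.0,0],[0,0,0,0.05,0,1.0,0],[0,0,0,0.05,0,1.0,0],[0,0,0,0,0,0,0]]])

```text
time: 5.05
tool_pos: [0.5881, -0.2418, 0.098]
tcp_rot: [-2.213, 0.046, 2.191]
wrist_force: [0.1, 0.0, 0.0]
width: 0.151
```

```bash
cat > look.py <<'E'
from h import *
import sys
k=sys.argv[1]
print('tray',tray(bot.read_state()['tool_pos']).round(4))
go(fromtray(0,.017,.0965),Rdown(180+TY))
i,d=bot.read_camera('side');a=cv2.resize(i[200:310,190:330],None,fx=4,fy=4,interpolation=cv2.INTER_CUBIC)
i,d=bot.read_camera('top');b=cv2.resize(i[170:290,295:365],None,fx=3.67,fy=3.67,interpolation=cv2.INTER_CUBIC)
h=440;b=b[:h];o=np.hstack([a[:h],b]);o=o[:,:800];cv2.imwrite(f'pics/L{k}.png',o)
E
python3 look.py 1
```

```text
tray [0.0688 0.0161]
t 5.05 pos [ 0.5881 -0.2418  0.098 ] F [0.1 0.  0. ] w 0.151
 rot(tool) [ 0.001 -0.01  -0.002] shift cm now-frame [ 0.08 -0.1   6.88] after-rot frame [ 0.15 -0.09  6.88]
```

View pics/L1.png

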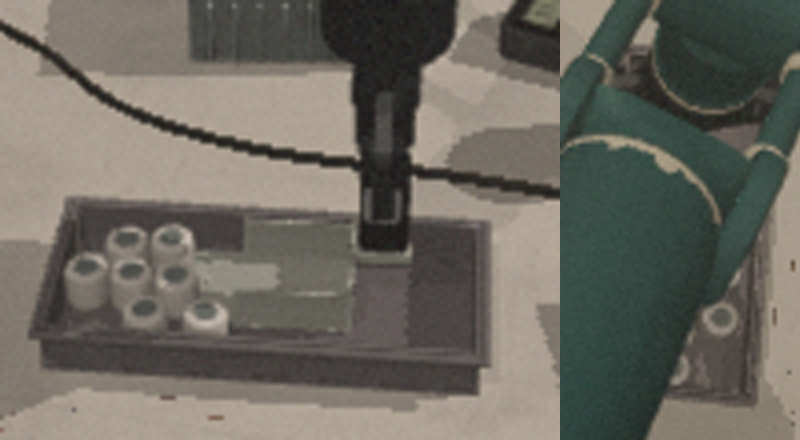

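Request:
arm_command(series=[[[0,-0.006,-0.002,0.1,0,1.0,0],[0,0,0,0.05,0,1.0,0],[0,0,0,0.05,0,1.0,0],[0,0,0,0,0,0,0]]])

```text
time: 5.55
tool_pos: [0.5616, -0.242, 0.0983]
tcp_rot: [-2.217, 0.047, 2.189]
wrist_force: [-0.7, -0.1, 0.1]
width: 0.149
```

```bash
python3 look.py 2
```

```text
tray [0.0423 0.0148]
t 5.55 pos [ 0.5616 -0.242   0.0983] F [-0.7 -0.1  0.1] w 0.149
 rot(tool) [ 0.001 -0.013 -0.002] shift cm now-frame [ 0.12 -0.22  4.23] after-rot frame [ 0.18 -0.22  4.23]
```

View pics/L2.png

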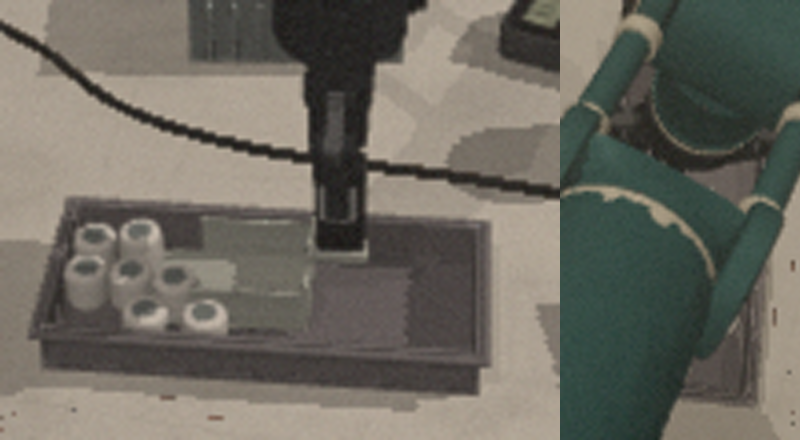

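Request:
arm_command(series=[[[0,-0.008,-0.002,0.1,-0.2,1.0,0],[0,0,0,0.05,0,1.0,0],[0,0,0,0,0,0,0]]])

```text
time: 5.95
tool_pos: [0.5446, -0.2401, 0.0979]
tcp_rot: [-2.214, 0.046, 2.191]
wrist_force: [-1.0, -0.5, 1.0]
width: 0.151
```

```bash
python3 look.py 3
```

```text
tray [0.0253 0.016 ]
t 5.95 pos [ 0.5446 -0.2401  0.0979] F [-1.  -0.5  1. ] w 0.151
 rot(tool) [ 0.002 -0.011 -0.002] shift cm now-frame [ 0.11 -0.1   2.53] after-rot frame [ 0.14 -0.1   2.53]
```

View pics/L3.png

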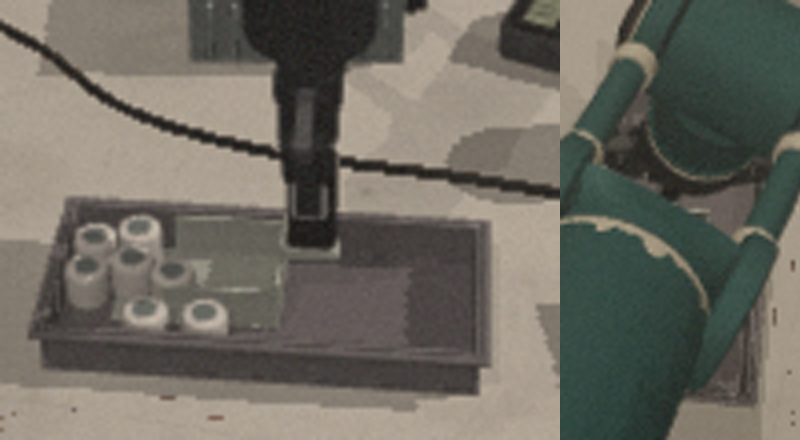

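Request:
arm_command(series=[[[0,-0.008,-0.002,0.1,-0.1,0.8,0],[0,0,0,0.05,0,0.8,0],[0,0,0,0.05,0,0.8,0],[0,0,0,0,0,0.2,0]]])

```text
time: 6.45
tool_pos: [0.5271, -0.2402, 0.0993]
tcp_rot: [-2.225, 0.05, 2.181]
wrist_force: [1.6, -0.0, 0.8]
width: 0.15
```

```bash
python3 look.py 4
```

```text
tray [0.0077 0.0153]
t 6.45 pos [ 0.5271 -0.2402  0.0993] F [ 1.6 -0.   0.8] w 0.15
 rot(tool) [ 0.    -0.02  -0.005] shift cm now-frame [ 0.26 -0.18  0.78] after-rot frame [ 0.28 -0.17  0.77]
```

View pics/L4.png

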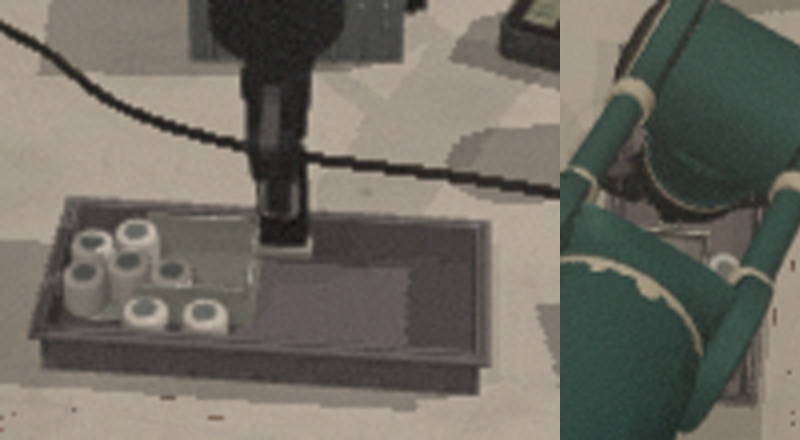

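Request:
arm_command(series=[[[0,-0.01,-0.002,0.1,-0.1,0.8,0],[0,0,0,0.1,0,0.8,0],[0,0,0,0.05,0,0.5,0],[0,0,0,0,0,0.2,0]]])

```text
time: 6.95
tool_pos: [0.512, -0.2394, 0.1004]
tcp_rot: [-2.231, 0.053, 2.173]
wrist_force: [4.4, 0.7, -0.5]
width: 0.146
```

```bash
python3 look.py 5
```

```text
tray [-0.0073  0.0154]
t 6.95 pos [ 0.512  -0.2394  0.1004] F [ 4.4  0.7 -0.5] w 0.146
 rot(tool) [-0.002 -0.027 -0.005] shift cm now-frame [ 0.41 -0.17 -0.72] after-rot frame [ 0.39 -0.16 -0.73]
```

View pics/L5.png

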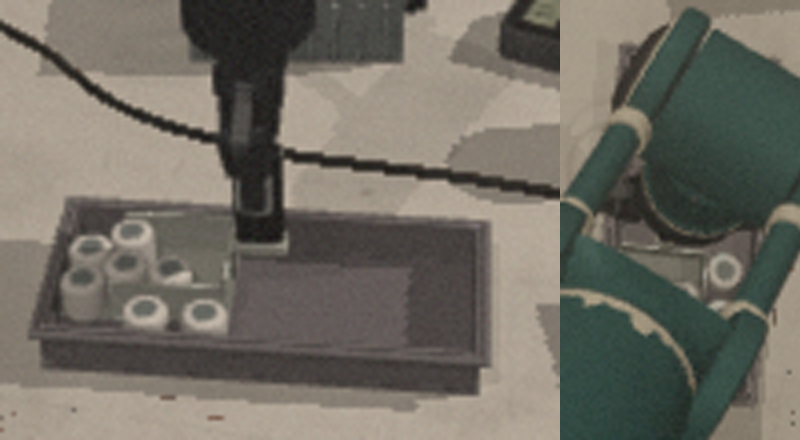

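Request:
arm_command(series=[[[0,-0.03,0,0,0,-0.4,0],[0,-0.035,0,0,0,-0.35,0],[0,-0.035,0,0,0,-0.35,0],[0,-0.035,0,0,0,-0.35,0],[0,-0.035,0,0,0,-0.35,0],[0,0,0,0,0,0,0]]])

```text
time: 7.65
tool_pos: [0.5279, -0.2387, 0.0933]
tcp_rot: [-2.026, 0.046, 2.36]
wrist_force: [1.8, -0.4, 9.5]
width: 0.15
```

```bash
python3 look.py 6
```

```text
tray [0.0086 0.0168]
t 7.65 pos [ 0.5279 -0.2387  0.0933] F [ 1.8 -0.4  9.5] w 0.15
 rot(tool) [-0.002  0.152 -0.002] shift cm now-frame [-0.18 -0.02  0.89] after-rot frame [-0.32 -0.02  0.86]
```

View pics/L6.png

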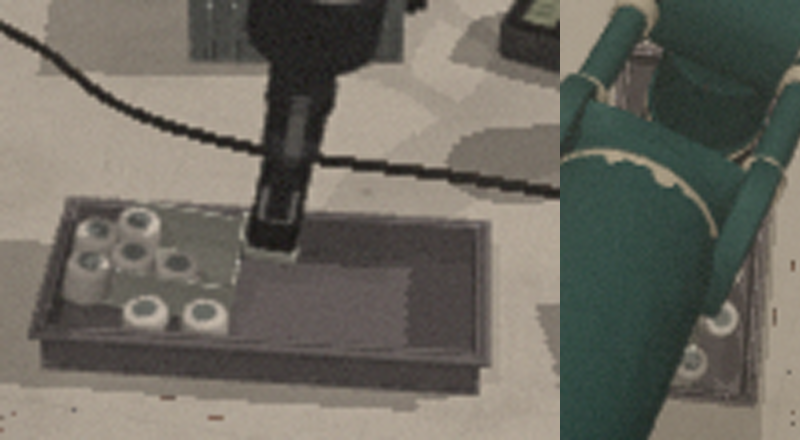

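Request:
arm_command(series=[[[0,-0.035,0,-0.3,0,-0.4,0],[0,-0.035,0,-0.4,0,-0.4,0],[0,-0.035,0,-0.5,0,-0.4,0],[0,-0.035,0,-0.5,0,-0.4,0],[0,-0.035,0,-0.5,0,-0.4,0],[0,-0.035,0,-0.5,0,-0.4,0],[0,0,0,-0.5,0,0,0],[0,0,0,0,0,0,0]]])

```text
time: 8.55
tool_pos: [0.5438, -0.2367, 0.1042]
tcp_rot: [-1.715, 0.028, 2.586]
wrist_force: [0.6, -1.6, -1.1]
width: 0.151
```

```bash
python3 look.py 7
```

```text
tray [0.0243 0.0194]
t 8.55 pos [ 0.5438 -0.2367  0.1042] F [ 0.6 -1.6 -1.1] w 0.151
 rot(tool) [0.001 0.4   0.006] shift cm now-frame [1.65 0.25 1.94] after-rot frame [0.77 0.24 2.43]
```

View pics/L7.png

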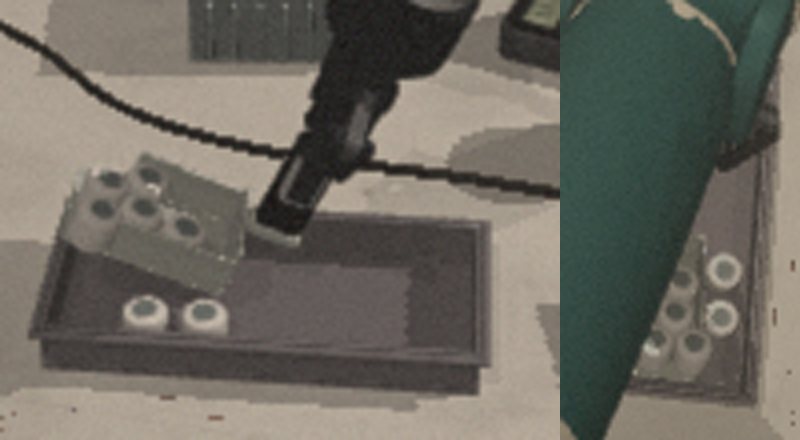

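Run:
```python
from h import *
s=bot.read_state();C=R.from_rotvec(s['tcp_rot']).as_matrix();print(C.round(3)); print('up',C.T@[0,0,1])
```

```text
[[-0.388 -0.042 -0.921]
 [ 0.022 -0.999  0.036]
 [-0.921 -0.006  0.389]]
up [-0.92120827 -0.00611314  0.38902179]
```

Request:
arm_command(series=[[[0,0,0,-0.5,0,0.2,0],[0,0,0,-1.0,0,0.4,0],[0,0,0,-1.4,0,0.6,0],[0,0,0,-1.8,0,0.8,0],[0,0,0,-1.8,0,0.8,0],[0,-0.03,0,-1.8,0,0.8,0],[0,-0.03,0,-1.8,0,0.8,0],[0,-0.03,0,-1.8,0,0.8,0],[0,-0.03,0,-1.0,0,0.5,0],[0,0,0,0,0,0,0]]])

```text
time: 9.65
tool_pos: [0.5409, -0.2341, 0.2641]
tcp_rot: [-1.557, 0.02, 2.676]
wrist_force: [-0.4, -0.4, -3.1]
width: 0.144
```

```bash
cat > look2.py <<'E'
from h import *
import sys
k=sys.argv[1]
s=bot.read_state();C=R.from_rotvec(s['tcp_rot']).as_matrix();print(np.round(s['tool_pos'],4),'F',np.round(s['wrist_force'],1),'tilt',round(np.degrees(np.arctan2(-C[0,0],-C[2,0])),1),'t',s['time'])
for nme,v in(('up',[0,0,1]),('+y',[0,1,0]),('+x',[1,0,0])): print(nme,(C.T@v).round(3))
i,d=bot.read_camera('side');a=cv2.resize(i[100:310,190:340],None,fx=2.8,fy=2.8,interpolation=cv2.INTER_CUBIC)
i,d=bot.read_camera('top');b=cv2.resize(i[150:290,170:350],None,fx=2,fy=2,interpolation=cv2.INTER_CUBIC)
b=np.vstack([b,np.zeros((a.shape[0]-b.shape[0],b.shape[1],3),np.uint8)])
cv2.imwrite(f'pics/M{k}.png',np.hstack([a,b]))
E
python3 look2.py 1
```

```text
[ 0.5409 -0.2341  0.2641] F [-0.4 -0.4 -3.1] tilt 29.6 t 9.65
up [-0.869 -0.012  0.495]
+y [ 0.033 -0.999  0.034]
+x [-0.494 -0.046 -0.868]
```

View pics/M1.png

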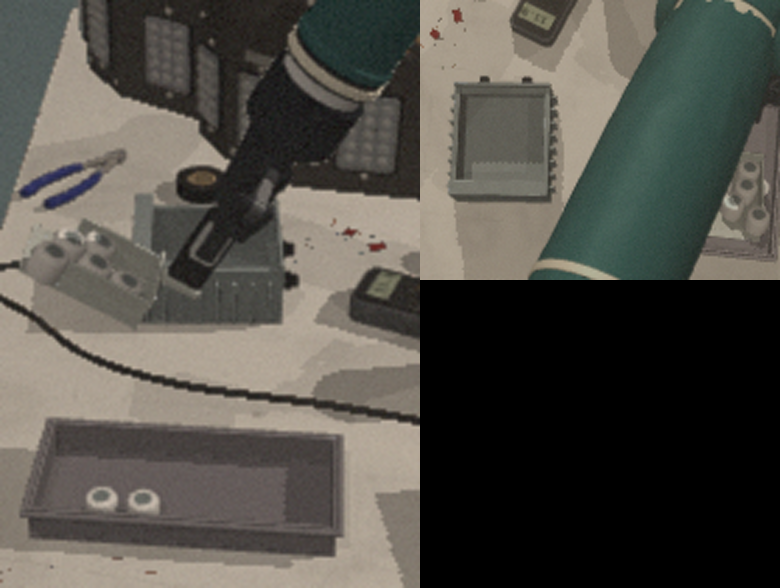

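Request:
arm_command(series=[[[0,0,0,0,-0.5,0,0],[0,0,0,0,-1.0,0,0],[0,0,0,0,-1.5,0,0],[0,0,0,0,-2.0,0,0],[0,0,0,0,-2.5,0,0],[0,0,0,0,-2.5,0,0],[0,0,0,0,-2.5,0,0],[0,0,0,0,-2.5,0,0],[0,0,0,0,-2.5,0,0],[0,0,0,0,-2.5,0,0]]])

```text
time: 10.75
tool_pos: [0.545, -0.0165, 0.2615]
tcp_rot: [-1.544, 0.014, 2.68]
wrist_force: [0.1, -0.2, -3.7]
width: 0.153
```

Request:
arm_command(series=[[[0,0,0,0,-2.2,0,0],[0,0,0,0,-2.0,0,0],[0,0,0,0,-1.6,0,0],[0,0,0,0,-1.2,0,0],[0,0,0,0,-0.8,0,0],[0,0,0,0,-0.4,0,0],[0,0,0,0,0,0,0]]])

```text
time: 11.45
tool_pos: [0.5451, 0.0792, 0.262]
tcp_rot: [-1.543, 0.006, 2.691]
wrist_force: [-0.2, -0.5, -3.9]
width: 0.15
```

```bash
python3 look2.py 2
```

```text
[0.5451 0.0792 0.262 ] F [-0.2 -0.5 -3.9] tilt 30.3 t 11.45
up [-0.863 -0.017  0.505]
+y [ 0.033 -0.999  0.023]
+x [-0.505 -0.037 -0.863]
```

View pics/M2.png

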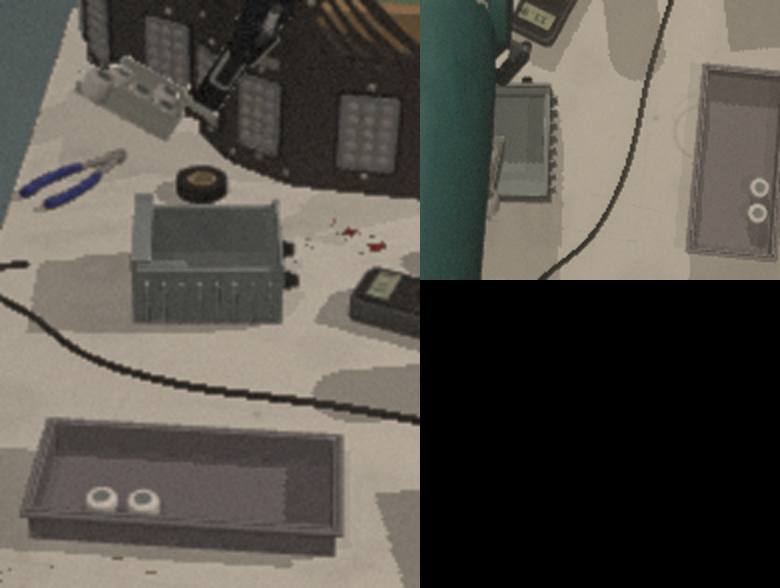

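Request:
arm_command(series=[[[0,0.03,0,-0.3,0.07,-0.55,0],[0,0.05,0,-0.3,0.07,-0.57,0],[0,0.05,0,-0.25,0.07,-0.6,0],[0,0.05,0,-0.2,0.07,-0.6,0],[0,0.05,0,-0.2,0.07,-0.62,0],[0,0.05,0,-0.15,0.07,-0.63,0],[0,0.05,0,-0.1,0.07,-0.65,0],[0,0.04,0,-0.1,0,-0.65,0],[0,0.03,0,0,0,-0.5,0],[0,0,0,0,0,0,0]]])

```text
time: 12.55
tool_pos: [0.6061, 0.0611, 0.2603]
tcp_rot: [-2.071, 0.036, 2.301]
wrist_force: [-0.3, -0.1, -3.0]
width: 0.148
```

```bash
python3 look2.py 3
```

```text
[0.6061 0.0611 0.2603] F [-0.3 -0.1 -3. ] tilt 6.0 t 12.55
up [-0.994 -0.013  0.105]
+y [ 0.018 -0.999  0.048]
+x [-0.104 -0.049 -0.993]
```

View pics/M3.png

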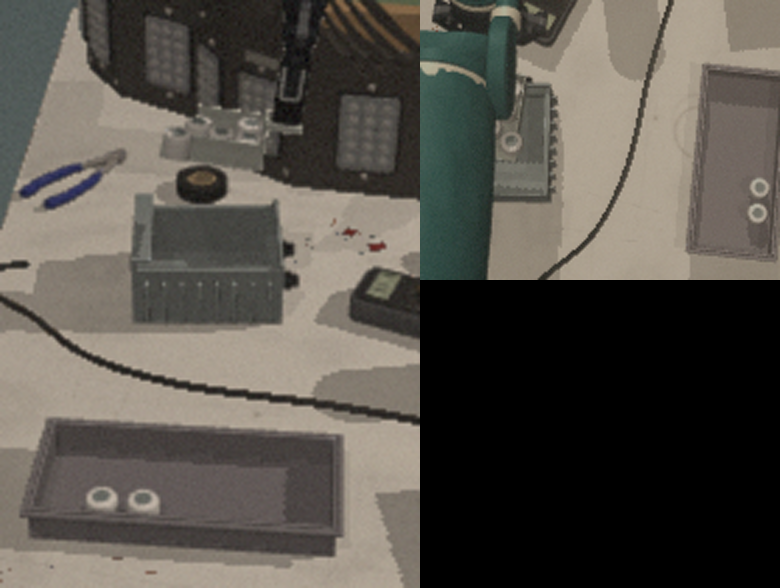

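Request:
arm_command(series=[[[0,0,0,0.6,-0.4,0,0],[0,0,0,1.0,-0.4,-0.05,0],[0,0,0,1.2,-0.4,-0.1,0],[0,0,0,1.0,0,-0.1,0],[0,0,0,0.6,0,0,0],[0,0,0,0,0,0,0]]])

```text
time: 13.25
tool_pos: [0.6029, 0.075, 0.2098]
tcp_rot: [-2.063, 0.037, 2.309]
wrist_force: [0.8, -0.9, -2.9]
width: 0.151
```

```bash
python3 look2.py 4
```

```text
[0.6029 0.075  0.2098] F [ 0.8 -0.9 -2.9] tilt 6.4 t 13.25
up [-0.994 -0.013  0.113]
+y [ 0.018 -0.999  0.048]
+x [-0.112 -0.05  -0.993]
```

View pics/M4.png

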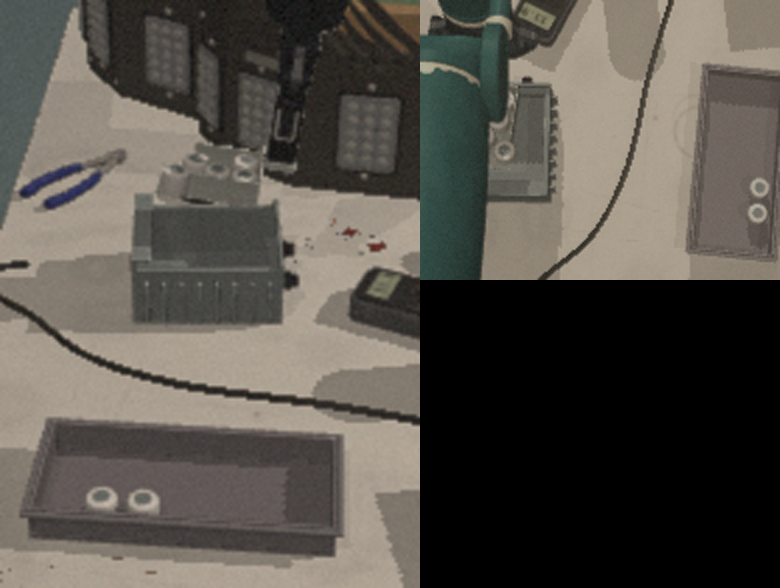

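Request:
arm_command(series=[[[0,0.06,0,0,0,0,0],[0,0.08,0,0,0,0,0],[0,0.08,0,0,0,0,0],[0,0.08,0,0,0,0,0],[0,0.08,0,0,0,0,0],[0,0.08,0,0,0,0,0],[0,0.05,0,0,0,0.3,0],[0,0,0,0,0,0,0]]])

```text
time: 14.15
tool_pos: [0.6028, 0.0742, 0.2155]
tcp_rot: [-2.605, 0.055, 1.684]
wrist_force: [-0.1, -0.3, -3.3]
width: 0.15
```

```bash
python3 look2.py 5
```

```text
[0.6028 0.0742 0.2155] F [-0.1 -0.3 -3.3] tilt -24.2 t 14.15
up [-0.912 -0.014 -0.41 ]
+y [-0.009 -0.999  0.052]
+x [ 0.411 -0.051 -0.91 ]
```

View pics/M5.png

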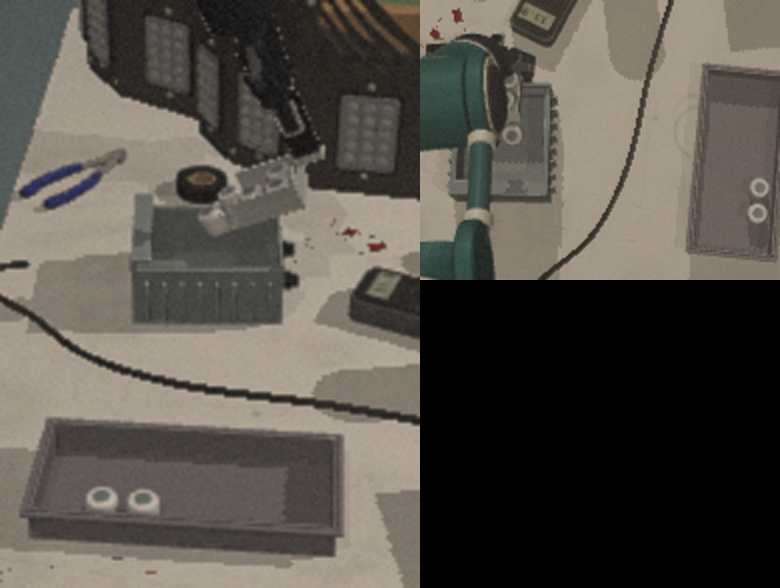

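Request:
arm_command(series=[[[0,0.07,0,-0.3,0,0.9,0],[0,0.07,0,-0.35,0,0.9,0],[0,0.07,0,-0.4,0,0.9,0],[0,0.07,0,-0.45,0,0.9,0],[0,0.07,0,-0.5,0,0.9,0],[0,0,0,0,0,0,0],[0,0,0,0,0,0,0]]])

```text
time: 14.95
tool_pos: [0.564, 0.076, 0.2178]
tcp_rot: [-2.873, 0.071, 1.181]
wrist_force: [0.7, 0.6, -2.2]
width: 0.15
```

```bash
python3 look2.py 6
```

```text
[0.564  0.076  0.2178] F [ 0.7  0.6 -2.2] tilt -45.3 t 14.95
up [-0.704 -0.015 -0.71 ]
+y [-0.029 -0.998  0.05 ]
+x [ 0.71  -0.056 -0.702]
```

View pics/M6.png

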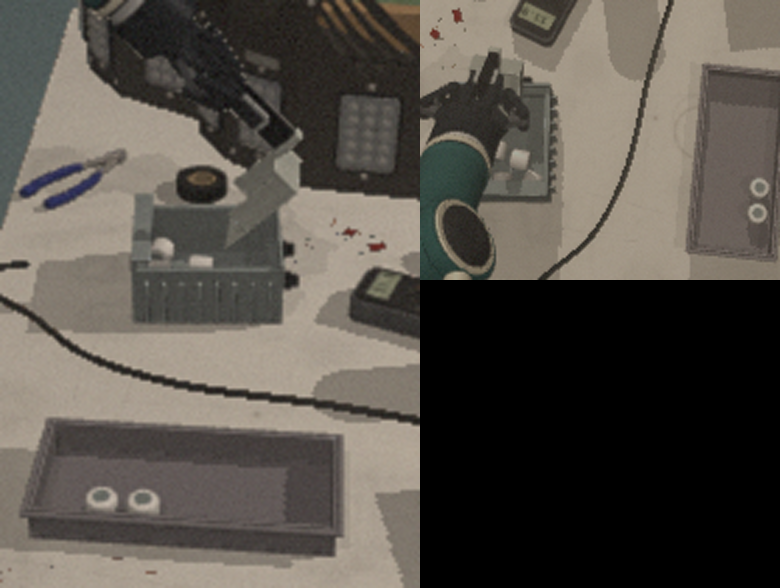

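Request:
arm_command(series=[[[0,0,0,-1.5,0,-1.5,0],[0,0,0,-1.8,0,-1.8,0],[0,-0.1,0,-1.5,0,-1.2,0],[0,-0.1,0,-1.0,0,-0.5,0],[0,-0.12,0,0,0,0,0],[0,-0.12,0,0,0,0,0],[0,-0.12,0,0,1,0,0],[0,-0.1,0,0,2,0,0],[0,-0.09,0,0,3,0,0],[0,0,0,0,3,0,0]]])

```text
time: 16.05
tool_pos: [0.5708, -0.0091, 0.3092]
tcp_rot: [-2.208, -0.003, 2.16]
wrist_force: [-0.4, -0.1, -2.9]
width: 0.149
```

```bash
python3 look2.py 7
```

```text
[ 0.5708 -0.0091  0.3092] F [-0.4 -0.1 -2.9] tilt -1.3 t 16.05
up [-0.999 -0.039 -0.021]
+y [ 0.038 -0.999  0.037]
+x [ 0.022 -0.036 -0.999]
```

View pics/M7.png

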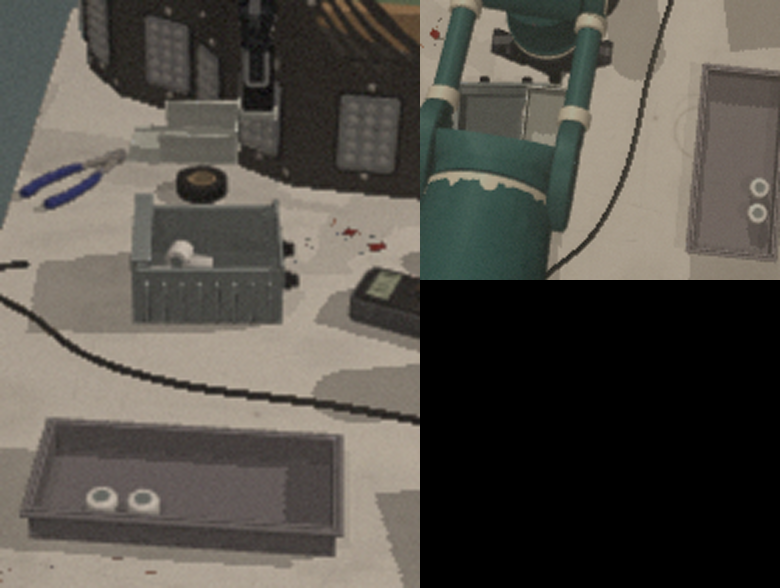

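Request:
arm_command(series=[[[0,0,0,0,3.5,-0.8,0],[0,0,0,0,3.5,-0.8,0],[0,0,0,0,3.5,-0.8,0],[0,0,0,0,3.5,-0.8,0],[0,0,0,0.5,3.5,-0.8,0],[0,0,0,1,3,-0.8,0],[0,0,0,1.5,2,-0.8,0],[0,0,0,2,1,-0.4,0],[0,0,0,2,0.5,0,0],[0,0,0,0,0,0,0]]])

```text
time: 17.15
tool_pos: [0.6452, -0.2572, 0.239]
tcp_rot: [-2.24, -0.03, 2.12]
wrist_force: [-0.6, 0.7, -1.9]
width: 0.147
```

```bash
python3 - <<'E'
from h import *
go(fromtray(.122,-.017,.0972),Rdown(180+TY))
E
python3 look2.py 8
```

```text
t 17.15 pos [ 0.6452 -0.2572  0.239 ] F [-0.6  0.7 -1.9] w 0.147
 rot(tool) [ 0.014 -0.054  0.056] shift cm now-frame [14.    2.78  1.24] after-rot frame [14.18  2.01  0.45]
[ 0.6452 -0.2572  0.239 ] F [-0.6  0.7 -1.9] tilt -3.2 t 17.15
up [-0.997 -0.055 -0.054]
+y [ 0.054 -0.998  0.029]
+x [ 0.056 -0.026 -0.998]
```

View pics/M8.png

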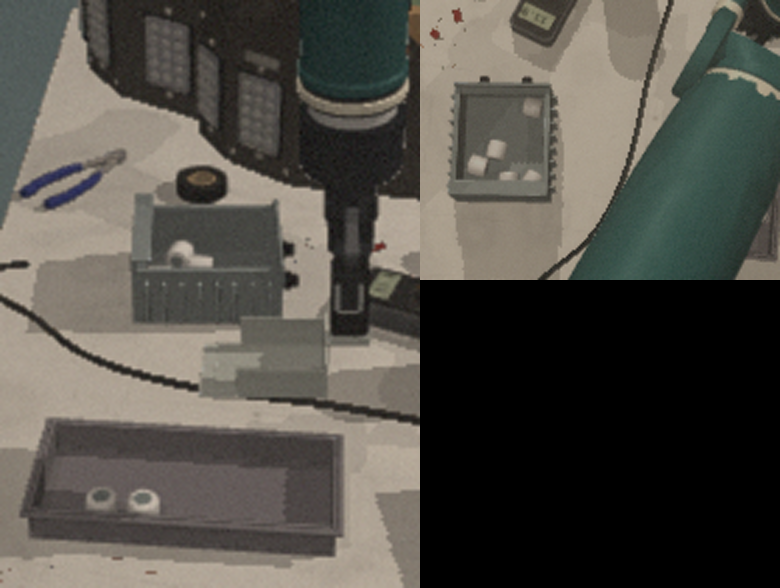

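Request:
arm_command(series=[[[0.014,-0.054,0.056,0,0,0,0],[0,0,0,1.5,1.0,0.2,0],[0,0,0,2.5,1.0,0.2,0],[0,0,0,2.5,0,0,0],[0,0,0,2,0,0,0],[0,0,0,0,0,0,0]]])

```text
time: 17.85
tool_pos: [0.6492, -0.2781, 0.1658]
tcp_rot: [-2.233, 0.044, 2.18]
wrist_force: [-1.0, 0.4, -2.8]
width: 0.152
```

Run:
```python
from h import *
go(fromtray(.122,-.017,.0972),Rdown(180+TY))
```

```text
t 17.85 pos [ 0.6492 -0.2781  0.1658] F [-1.   0.4 -2.8] w 0.152
 rot(tool) [ 0.007 -0.024 -0.005] shift cm now-frame [ 6.84 -0.1   1.1 ] after-rot frame [ 6.86 -0.06  0.93]
```

Request:
arm_command(series=[[[0.007,-0.024,-0.005,0,0,0.5,0],[0,0,0,1.5,0,0.3,0],[0,0,0,1.5,0,0.1,0],[0,0,0,1.2,0,0,0],[0,0,0,0,0,0,0]]])

```text
time: 18.35
tool_pos: [0.6418, -0.2788, 0.1255]
tcp_rot: [-2.207, 0.046, 2.194]
wrist_force: [-1.2, 0.5, -2.6]
width: 0.15
```

Run:
```python
from h import *
go(fromtray(.122,-.017,.0972),Rdown(180+TY))
```

```text
t 18.35 pos [ 0.6418 -0.2788  0.1255] F [-1.2  0.5 -2.6] w 0.15
 rot(tool) [-0.    -0.006 -0.001] shift cm now-frame [ 2.83 -0.17  0.21] after-rot frame [ 2.83 -0.16  0.2 ]
```

Request:
arm_command(series=[[[0,-0.004,0,1.0,-0.15,0.1,0],[0,0,0,1.0,0,0.1,0],[0,0,0,0.5,0,0,0],[0,0,0,0,0,0,0]]])

```text
time: 18.75
tool_pos: [0.64, -0.2769, 0.0981]
tcp_rot: [-2.203, 0.045, 2.199]
wrist_force: [-0.6, 0.2, -2.0]
width: 0.146
```

```bash
python3 look.py 8
```

```text
tray [ 0.122  -0.0168]
t 18.75 pos [ 0.64   -0.2769  0.0981] F [-0.6  0.2 -2. ] w 0.146
 rot(tool) [ 0.    -0.002 -0.   ] shift cm now-frame [ 0.14 -3.38 12.2 ] after-rot frame [ 0.16 -3.38 12.2 ]
```

View pics/L8.png

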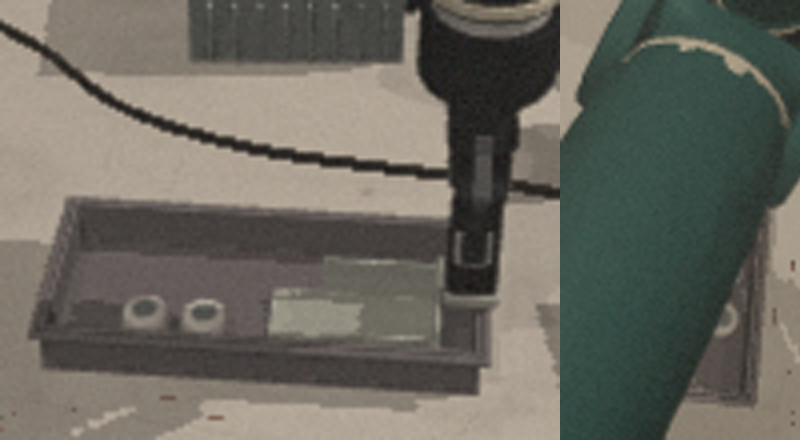

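Request:
arm_command(series=[[[0,0,0,0.15,0,0,0],[0,0,0,0.1,0,0.8,0],[0,0,0,0.05,0,1.0,0],[0,0,0,0.05,0,1.0,0],[0,-0.004,0,0.05,0,1.0,0],[0,0,0,0.05,0,1.0,0],[0,-0.004,0,0.05,0,1.0,0],[0,0,0,0.05,0,1.0,0],[0,0,0,0,0,0,0]]])

```text
time: 19.75
tool_pos: [0.5687, -0.2755, 0.0973]
tcp_rot: [-2.204, 0.05, 2.201]
wrist_force: [0.1, -0.4, -1.0]
width: 0.149
```

```bash
python3 look.py 9; python3 -c "
from h import *
go(fromtray(0,-.017,.0965),Rdown(180+TY))"
```

```text
tray [ 0.0508 -0.0183]
t 19.75 pos [ 0.5687 -0.2755  0.0973] F [ 0.1 -0.4 -1. ] w 0.149
 rot(tool) [-0.    -0.001 -0.004] shift cm now-frame [ 0.06 -3.53  5.08] after-rot frame [ 0.08 -3.53  5.08]
t 19.85 pos [ 0.5696 -0.2755  0.0973] F [-0.3  0.1 -1.6] w 0.149
 rot(tool) [-0.    -0.002 -0.004] shift cm now-frame [ 0.07 -0.13  5.17] after-rot frame [ 0.08 -0.13  5.17]
```

View pics/L9.png

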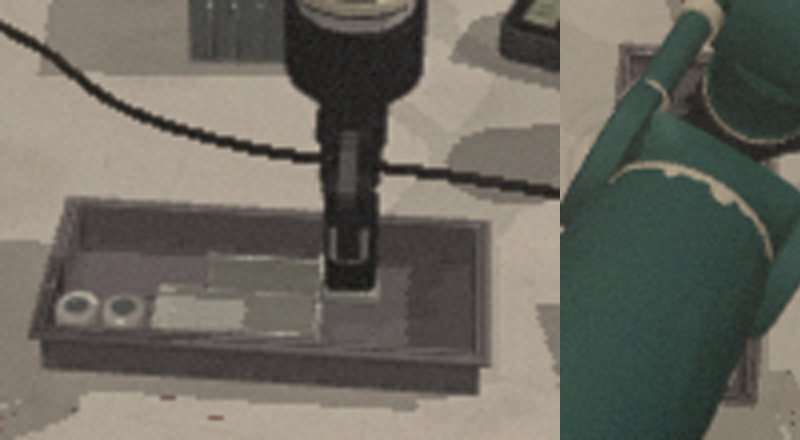

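Request:
arm_command(series=[[[0,-0.003,-0.004,0.1,-0.1,1.0,0],[0,0,0,0.05,0,1.0,0],[0,-0.003,0,0.05,0,1.0,0],[0,0,0,0.05,0,1.0,0],[0,-0.005,0,0.05,0,1.0,0],[0,0,0,0.05,0,0.6,0],[0,0,0,0,0,0.2,0]]])

```text
time: 20.55
tool_pos: [0.5142, -0.2741, 0.0976]
tcp_rot: [-2.207, 0.051, 2.198]
wrist_force: [2.5, -0.4, 1.1]
width: 0.148
```

```bash
python3 look.py 10; python3 -c "
from h import *
go(fromtray(0,-.017,.0965),Rdown(180+TY))"
```

```text
tray [-0.0038 -0.0191]
t 20.55 pos [ 0.5142 -0.2741  0.0976] F [ 2.5 -0.4  1.1] w 0.148
 rot(tool) [-0.001 -0.004 -0.005] shift cm now-frame [ 0.09 -3.61 -0.37] after-rot frame [ 0.11 -3.61 -0.38]
t 20.65 pos [ 0.514  -0.274   0.0973] F [ 1.3 -1.7  0.6] w 0.15
 rot(tool) [-0.    -0.003 -0.004] shift cm now-frame [ 0.08 -0.2  -0.39] after-rot frame [ 0.08 -0.2  -0.39]
```

View pics/L10.png

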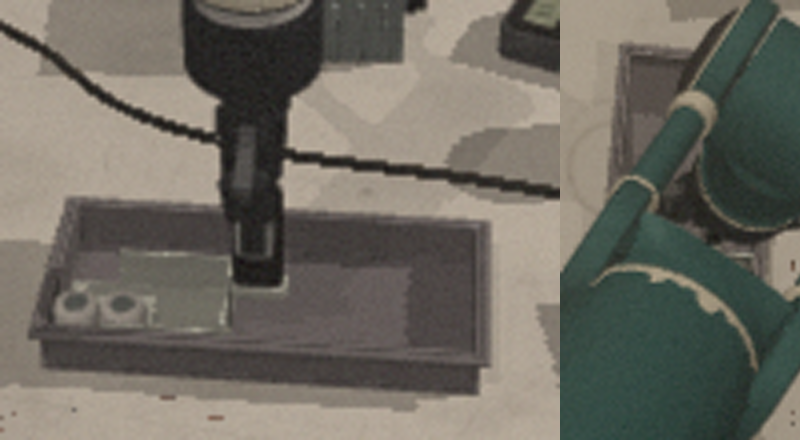

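Request:
arm_command(series=[[[0,0,-0.003,0.05,-0.1,0.5,0],[0,0,0,0.05,0,0.4,0],[0,-0.03,0,0,0,-0.4,0],[0,-0.035,0,0,0,-0.35,0],[0,-0.035,0,0,0,-0.35,0],[0,-0.035,0,0,0,-0.35,0],[0,-0.035,0,0,0,-0.35,0],[0,0,0,0,0,0,0]]])

```text
time: 21.45
tool_pos: [0.5272, -0.2731, 0.0929]
tcp_rot: [-2.005, 0.044, 2.378]
wrist_force: [1.4, -0.2, 3.7]
width: 0.152
```

```bash
python3 look.py 11
```

```text
tray [ 0.0092 -0.0176]
t 21.45 pos [ 0.5272 -0.2731  0.0929] F [ 1.4 -0.2  3.7] w 0.152
 rot(tool) [-0.001  0.17  -0.001] shift cm now-frame [-0.21 -3.46  0.97] after-rot frame [-0.36 -3.46  0.92]
```

View pics/L11.png

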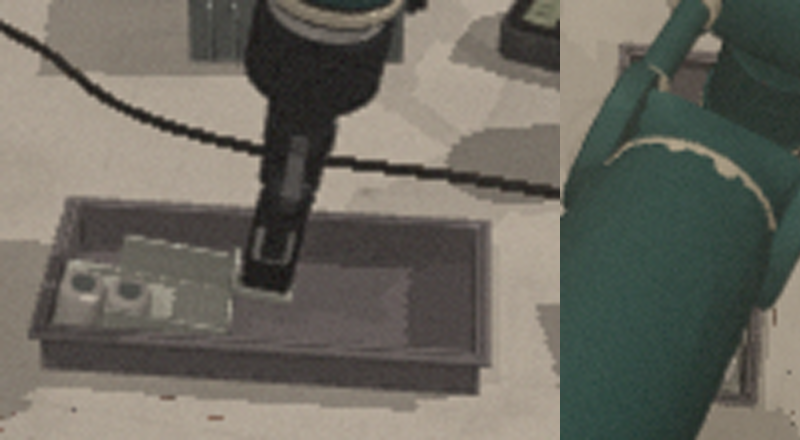

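Request:
arm_command(series=[[[0,-0.035,0,-0.3,0,-0.4,0],[0,-0.035,0,-0.4,0,-0.4,0],[0,-0.035,0,-0.5,0,-0.4,0],[0,-0.035,0,-0.5,0,-0.4,0],[0,-0.035,0,-0.5,0,-0.4,0],[0,-0.035,0,-0.5,0,-0.4,0],[0,0,0,-0.8,0,0.2,0],[0,0,0,-1.0,0,0.4,0],[0,0,0,-1.4,0,0.6,0],[0,0,0,-1.8,0,0.8,0]]])

```text
time: 22.55
tool_pos: [0.544, -0.2713, 0.1622]
tcp_rot: [-1.701, 0.028, 2.59]
wrist_force: [-0.6, -0.2, -2.6]
width: 0.151
```

Request:
arm_command(series=[[[0,0,0,-1.8,0,0.8,0],[0,0,0,-1.8,0,0.8,0],[0,0,0,-1.8,0,0.8,0],[0,0,0,-1.8,0,0.8,0],[0,0,0,-1.5,0,0.7,0],[0,0,0,-0.8,0,0.3,0],[0,0,0,0,0,0,0]]])

```text
time: 23.25
tool_pos: [0.5396, -0.273, 0.2836]
tcp_rot: [-1.718, 0.037, 2.58]
wrist_force: [0.3, -0.6, -2.0]
width: 0.151
```

```bash
python3 look2.py 9
```

```text
[ 0.5396 -0.273   0.2836] F [ 0.3 -0.6 -2. ] tilt 22.7 t 23.25
up [-0.923 -0.003  0.386]
+y [ 0.021 -0.999  0.043]
+x [-0.385 -0.048 -0.922]
```

View pics/M9.png

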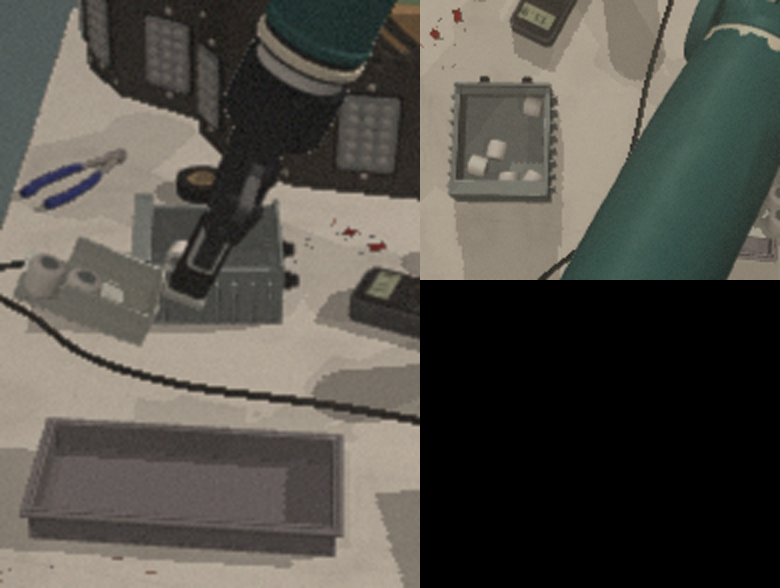

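Request:
arm_command(series=[[[0,0,0,0,-0.3,0,0],[0,0,0,0,-0.6,0,0],[0,0,0,0,-0.9,0,0],[0,0,0,0,-1.2,0,0],[0,0,0,0,-1.5,0,0],[0,0,0,0,-1.8,0,0],[0,0,0,0,-2.1,0,0],[0,0,0,0,-2.4,0,0],[0,0,0,0,-2.5,0,0],[0,0,0,0,-2.5,0,0]]])

```text
time: 24.35
tool_pos: [0.5448, -0.1018, 0.2771]
tcp_rot: [-1.701, 0.03, 2.587]
wrist_force: [0.1, 1.0, -2.4]
width: 0.151
```

Request:
arm_command(series=[[[0,0,0,0,-2.5,0,0],[0,0,0,0,-2.5,0,0],[0,0,0,0,-2.5,0,0],[0,0,0,0,-2.3,0,0],[0,0,0,0,-2.0,0,0],[0,0,0,0,-1.7,0,0],[0,0,0,0,-1.4,0,0],[0,0,0,0,-1.1,0,0],[0,0,0,0,-0.8,0,0],[0,0,0,0,-0.4,0,0]]])

```text
time: 25.35
tool_pos: [0.5495, 0.091, 0.2803]
tcp_rot: [-1.708, 0.02, 2.594]
wrist_force: [-0.1, -0.4, -2.5]
width: 0.149
```

```bash
python3 look2.py 10
```

```text
[0.5495 0.091  0.2803] F [-0.1 -0.4 -2.5] tilt 23.3 t 25.35
up [-0.918 -0.009  0.395]
+y [ 0.023 -0.999  0.031]
+x [-0.395 -0.037 -0.918]
```

View pics/M10.png

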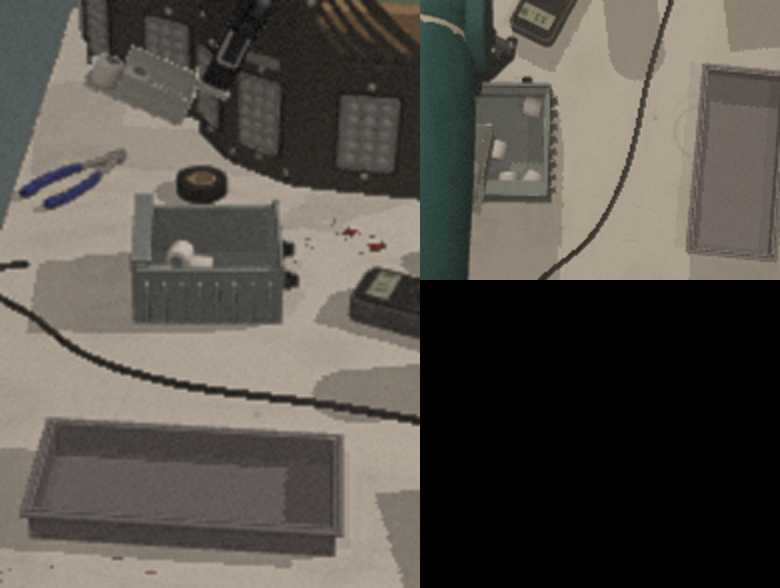

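Request:
arm_command(series=[[[0,0.02,0,-0.25,0,-0.55,0],[0,0.04,0,-0.32,0,-0.8,0],[0,0.04,0,-0.3,0,-0.8,0],[0,0.04,0,-0.25,0.1,-0.82,0],[0,0.04,0,-0.2,0.1,-0.83,0],[0,0.04,0,-0.15,0.1,-0.85,0],[0,0.04,0,-0.1,0,-0.85,0],[0,0.03,0,0.3,0,-0.85,0],[0,0,0,0.6,0,-0.5,0],[0,0,0,1,0,0,0]]])

```text
time: 26.45
tool_pos: [0.6247, 0.0754, 0.2601]
tcp_rot: [-2.085, 0.044, 2.297]
wrist_force: [-0.4, -0.3, -1.3]
width: 0.149
```

```bash
python3 look2.py 11
```

```text
[0.6247 0.0754 0.2601] F [-0.4 -0.3 -1.3] tilt 5.5 t 26.45
up [-0.995 -0.005  0.097]
+y [ 0.01  -0.999  0.048]
+x [-0.096 -0.049 -0.994]
```

View pics/M11.png

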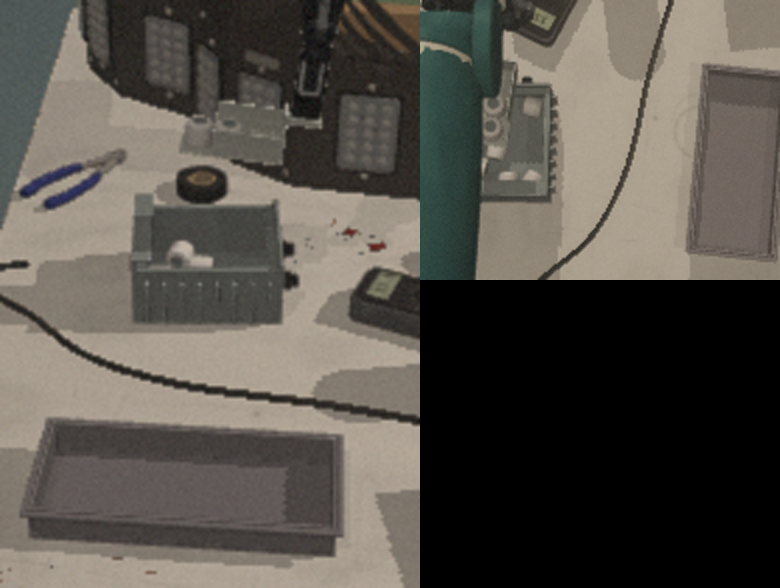

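Request:
arm_command(series=[[[0,0,0,0.8,0,0,0],[0,0,0,1.2,0,0,0],[0,0,0,1.2,0,0,0],[0,0,0,0.8,0,0,0],[0,0.06,0,0,0,0,0],[0,0.08,0,0,0,0,0],[0,0.08,0,0,0,0,0],[0,0.08,0,0,0,0,0],[0,0.08,0,0,0,0,0],[0,0.06,0,0,0,0,0]]])

```text
time: 27.55
tool_pos: [0.6153, 0.076, 0.206]
tcp_rot: [-2.54, 0.058, 1.795]
wrist_force: [-0.1, 0.1, -2.9]
width: 0.148
```

```bash
python3 look2.py 12
```

```text
[0.6153 0.076  0.206 ] F [-0.1  0.1 -2.9] tilt -19.5 t 27.55
up [-0.943 -0.004 -0.334]
+y [-0.012 -0.999  0.047]
+x [ 0.334 -0.048 -0.942]
```

View pics/M12.png

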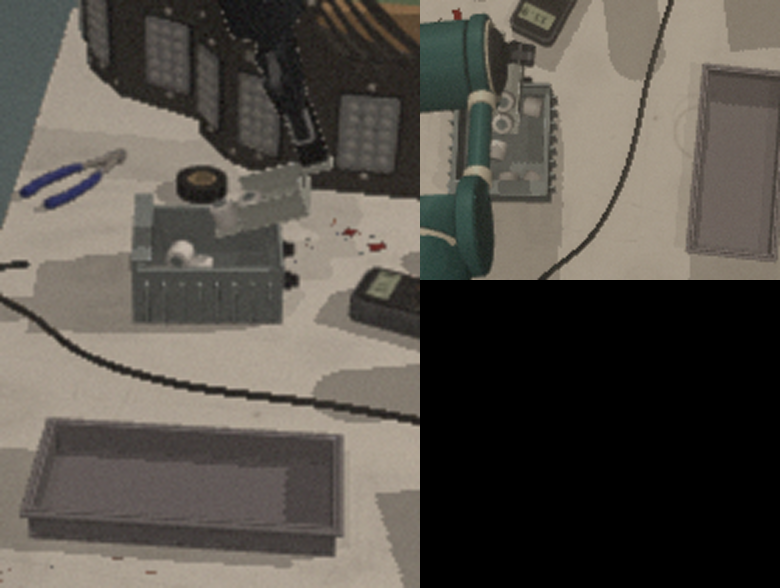

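Request:
arm_command(series=[[[0,0.07,0,-0.2,0,0.8,0],[0,0.07,0,-0.3,0,0.8,0],[0,0.07,0,-0.35,0,0.8,0],[0,0.07,0,-0.4,0,0.8,0],[0,0.07,0,-0.4,0,0.8,0],[0,0.07,0,-0.4,0,0.5,0],[0,0,0,0,0,0,0],[0,0,0,0,0,0,0]]])

```text
time: 28.45
tool_pos: [0.5638, 0.0773, 0.1998]
tcp_rot: [-2.865, 0.073, 1.235]
wrist_force: [-0.3, 0.5, -1.4]
width: 0.154
```

```bash
python3 look2.py 13
```

```text
[0.5638 0.0773 0.1998] F [-0.3  0.5 -1.4] tilt -43.3 t 28.45
up [-0.727 -0.    -0.686]
+y [-0.035 -0.999  0.037]
+x [ 0.686 -0.051 -0.726]
```

View pics/M13.png

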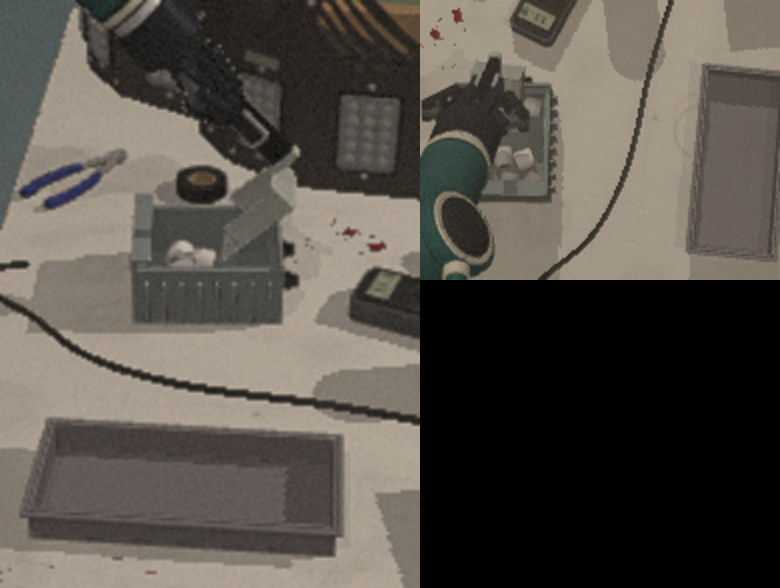

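Poured. Raise out and return to the tray.

Request:
arm_command(series=[[[0,0,0,-1.5,0,-1.5,0],[0,0,0,-1.8,0,-1.8,0],[0,-0.1,0,-1.5,0,-1.2,0],[0,-0.1,0,-1.0,0,-0.5,0],[0,-0.12,0,0,0,0,0],[0,-0.12,0,0,0,0,0],[0,-0.12,0,0,1,-0.5,0],[0,-0.1,0,0,2,-0.8,0],[0,-0.09,0,0,3,-0.8,0],[0,0,0,0,3,-0.8,0]]])

```text
time: 29.55
tool_pos: [0.5997, -0.0079, 0.2924]
tcp_rot: [-2.174, 0.009, 2.212]
wrist_force: [0.3, 1.0, -2.6]
width: 0.15
```

Request:
arm_command(series=[[[0,0,0,0,3.5,-0.8,0],[0,0,0,0,3.5,-0.8,0],[0,0,0,0,3.5,-0.8,0],[0,0,0,0,3.5,-0.8,0],[0,0,0,0,3,0,0],[0,0,0,0,2.5,0,0],[0,0,0,0,1.5,0,0],[0,0,0,0,0.5,0,0],[0,0,0,0,0,0,0]]])

```text
time: 30.45
tool_pos: [0.6442, -0.2376, 0.2902]
tcp_rot: [-2.191, -0.02, 2.186]
wrist_force: [0.0, 0.3, -2.2]
width: 0.15
```

```bash
python3 - <<'E'
from h import *
go(fromtray(.115,0,.15),Rdown(180+TY))
E
python3 look2.py 14
```

```text
t 30.45 pos [ 0.6442 -0.2376  0.2902] F [ 0.   0.3 -2.2] w 0.15
 rot(tool) [ 0.017 -0.001  0.042] shift cm now-frame [13.91  2.83  1.03] after-rot frame [14.02  2.26  0.97]
[ 0.6442 -0.2376  0.2902] F [ 0.   0.3 -2.2] tilt -0.2 t 30.45
up [-0.999 -0.042 -0.002]
+y [ 0.042 -0.999  0.024]
+x [ 0.003 -0.024 -1.   ]
```

View pics/M14.png

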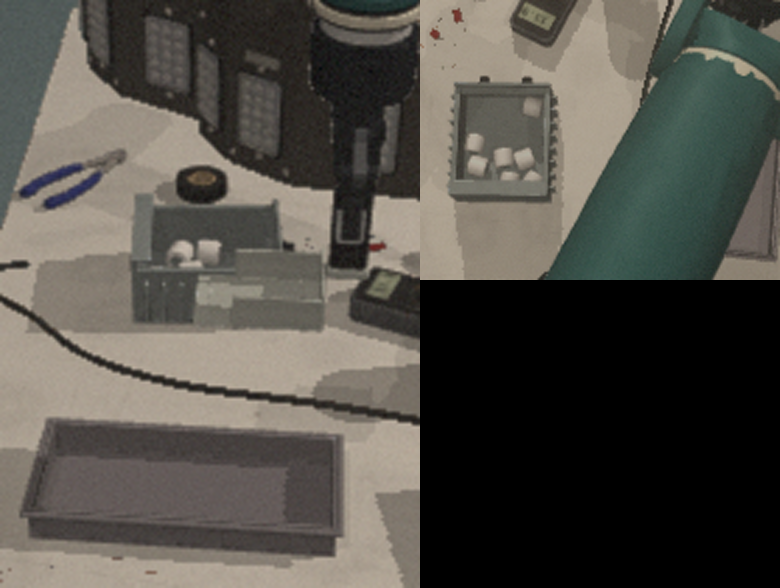

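Request:
arm_command(series=[[[0.017,0,0.042,0,0,0,0],[0,0,0,2,1.1,0.5,0],[0,0,0,3,1.1,0.4,0],[0,0,0,3,0,0,0],[0,0,0,3,0,0,0],[0,0,0,2,0,0,0],[0,0,0,0.7,0,0,0],[0,0,0,0,0,0,0]]])

```text
time: 31.35
tool_pos: [0.6388, -0.2454, 0.1544]
tcp_rot: [-2.218, 0.026, 2.197]
wrist_force: [-0.3, 0.6, -2.0]
width: 0.149
```

```bash
python3 - <<'E'
from h import *
go(fromtray(.11,0,.0972),Rdown(180+TY))
E
python3 look.py 12
```

```text
t 31.35 pos [ 0.6388 -0.2454  0.1544] F [-0.3  0.6 -2. ] w 0.149
 rot(tool) [ 0.015 -0.01   0.002] shift cm now-frame [5.7  1.46 1.03] after-rot frame [5.72 1.47 0.96]
tray [0.1196 0.0147]
t 31.35 pos [ 0.6388 -0.2454  0.1544] F [-0.3  0.6 -2. ] w 0.149
 rot(tool) [ 0.015 -0.01   0.002] shift cm now-frame [ 5.67 -0.41 12.  ] after-rot frame [ 5.79 -0.23 11.96]
```

View pics/L12.png

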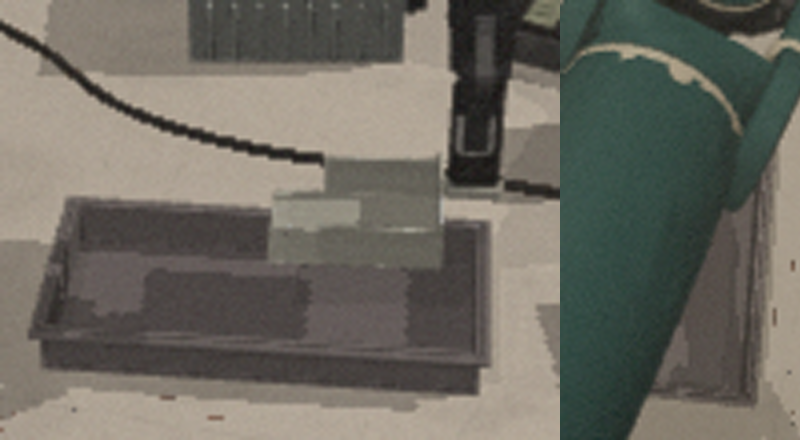

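Request:
arm_command(series=[[[0.015,-0.01,0.002,0,1.4,0.9,0],[0,0,0,1.5,0,0,0],[0,0,0,1.5,0,0,0],[0,0,0,1.2,0,0,0],[0,0,0,0.7,0,0,0],[0,0,0,0.1,0,0,0],[0,0,0,0,0,0,0]]])

```text
time: 32.15
tool_pos: [0.6323, -0.2626, 0.1067]
tcp_rot: [-2.211, 0.051, 2.193]
wrist_force: [-0.8, -0.3, -0.8]
width: 0.15
```

```bash
python3 - <<'E'
from h import *
go(fromtray(.11,0,.0972),Rdown(180+TY))
E
python3 look.py 13
```

```text
t 32.15 pos [ 0.6323 -0.2626  0.1067] F [-0.8 -0.3 -0.8] w 0.15
 rot(tool) [-0.002 -0.008 -0.004] shift cm now-frame [ 0.95 -0.29  0.39] after-rot frame [ 0.95 -0.29  0.39]
tray [ 0.1139 -0.0029]
t 32.15 pos [ 0.6323 -0.2626  0.1067] F [-0.8 -0.3 -0.8] w 0.15
 rot(tool) [-0.002 -0.008 -0.004] shift cm now-frame [ 0.92 -1.97 11.4 ] after-rot frame [ 1.02 -1.99 11.39]
```

View pics/L13.png

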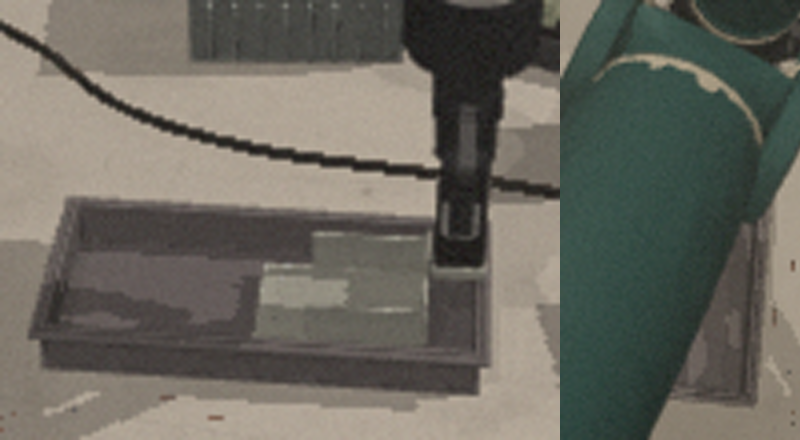

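Request:
arm_command(series=[[[0,-0.008,-0.003,0.5,0,0.2,0],[0,0,0,0.35,0,0,0],[0,0,0,0.15,0,0,0],[0,0,0,0.05,0,0,0]]])

```text
time: 32.65
tool_pos: [0.6318, -0.2629, 0.0977]
tcp_rot: [-2.205, 0.049, 2.198]
wrist_force: [-0.1, 0.2, -1.6]
width: 0.152
```

Request:
arm_command(series=[[[0,0,0,0,0,0,0.3],[0,0,0,0,0,0,0.6],[0,0,0,0,0,0,0.8],[0,0,0,0,0,0,0.8],[0,0,0,-1,0,0,0.8],[0,0,0,-2,0,0,0.8],[0,0,0,-2.5,0,0,0.8],[0,0,0,-2.5,0,0,0.8],[0,0,0,-2.5,0,0,0.8]]])

```text
time: 33.55
tool_pos: [0.6297, -0.2619, 0.2056]
tcp_rot: [-2.198, 0.046, 2.202]
wrist_force: [0.0, -1.2, -0.1]
width: 0.804
```

```bash
python3 look.py 14
python3 - <<'E'
from h import *
i,d=bot.read_camera('top');cv2.imwrite('pics/t2.png',i)
crop('top',i,320,190,470,300,5,'pics/t2c.png')
E
```

```text
tray [ 0.1112 -0.0023]
t 33.55 pos [ 0.6297 -0.2619  0.2056] F [ 0.  -1.2 -0.1] w 0.804
 rot(tool) [-0.001  0.002 -0.   ] shift cm now-frame [10.93 -1.91 11.1 ] after-rot frame [10.91 -1.93 11.12]
```

View pics/L14.png

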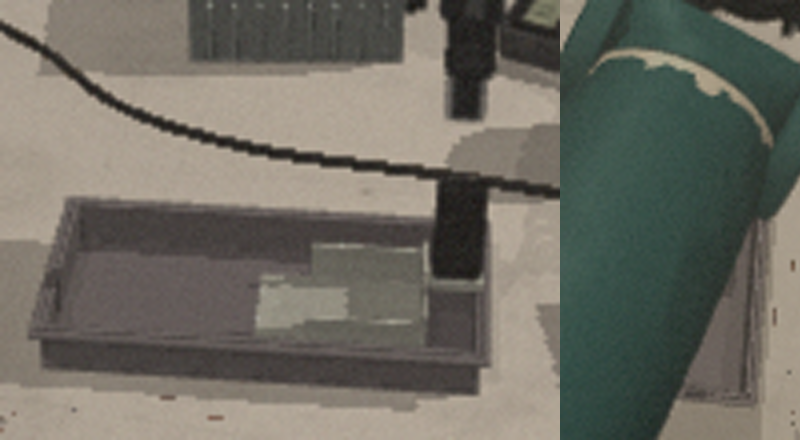

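View pics/t2c.png

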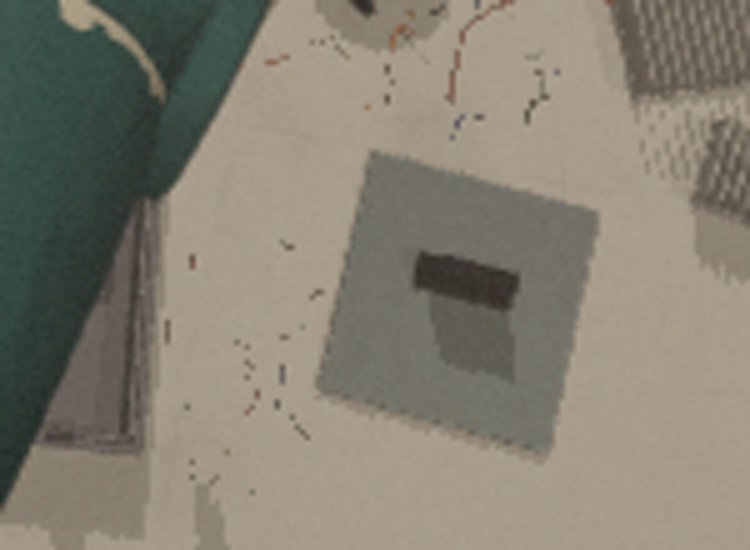

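Run:
```python
from h import *
i=cv2.imread('pics/t2.png')
C=np.array([ray('top',(x/5+320,y/5+190),.005)[:2] for x,y in[(372,150),(600,212),(547,458),(318,388)]])
print(C.round(4),C.mean(0).round(4))
for a in range(4):
    d=C[(a+1)%4]-C[a];print(round(np.linalg.norm(d),4),round(np.degrees(np.arctan2(d[1],d[0])),1))
g=cv2.cvtColor(i,cv2.COLOR_BGR2GRAY)[220:280,385:440]
g=cv2.resize(g,None,fx=8,fy=8,interpolation=cv2.INTER_CUBIC)
m=(g<62).astype(np.uint8);cs,_=cv2.findContours(m,cv2.RETR_EXTERNAL,cv2.CHAIN_APPROX_NONE)
c=max(cs,key=cv2.contourArea);r=cv2.minAreaRect(c);print(r,cv2.contourArea(c)/64)
b=cv2.boxPoints(r);print([ray('top',((x+.5)/8-.5+385,(y+.5)/8-.5+220),.03)[:2].round(4) for x,y in b])
yaw=np.radians(-12)
for ctr in (C.mean(0),):
  Rz=np.array([[np.cos(yaw),-np.sin(yaw)],[np.sin(yaw),np.cos(yaw)]])
  for z in(.039,.005):
    print(z,[((proj('top',[*(ctr+Rz@np.array(p)),z])-[320,190])*5).round(0).tolist() for p in((.016,.022),(.016,-.022),(.004,-.022),(.004,.022))])
# side view
s,_=bot.read_camera('side');cv2.imwrite('pics/s20.png',s);crop('side',s,160,300,300,400,5,'pics/s20c.png')
for z in(.039,.005):
    print('side',z,[((proj('side',[*(C.mean(0)+Rz@np.array(p)),z])-[160,300])*5).round(0).tolist() for p in((.016,.022),(.016,-.022),(.004,-.022),(.004,.022))])
```

```text
[[ 0.5636 -0.4416]
 [ 0.5354 -0.571 ]
 [ 0.3952 -0.5397]
 [ 0.4265 -0.4123]] [ 0.4802 -0.4912]
0.1324 -102.3
0.1437 167.4
0.1312 76.2
0.1402 -12.1
((223.97726440429688, 208.38037109375), (160.0711669921875, 60.618980407714844), 15.80251407623291) 129.15625
[array([ 0.485 , -0.4566]), array([ 0.5057, -0.4623]), array([ 0.4936, -0.5156]), array([ 0.473 , -0.5098])]
0.039 [[444.0, 254.0], [522.0, 276.0], [517.0, 296.0], [439.0, 275.0]]
0.005 [[427.0, 263.0], [503.0, 284.0], [499.0, 304.0], [422.0, 284.0]]
side 0.039 [[405.0, 201.0], [373.0, 291.0], [343.0, 285.0], [377.0, 195.0]]
side 0.005 [[407.0, 255.0], [376.0, 345.0], [347.0, 338.0], [379.0, 249.0]]
```

View pics/s20c.png

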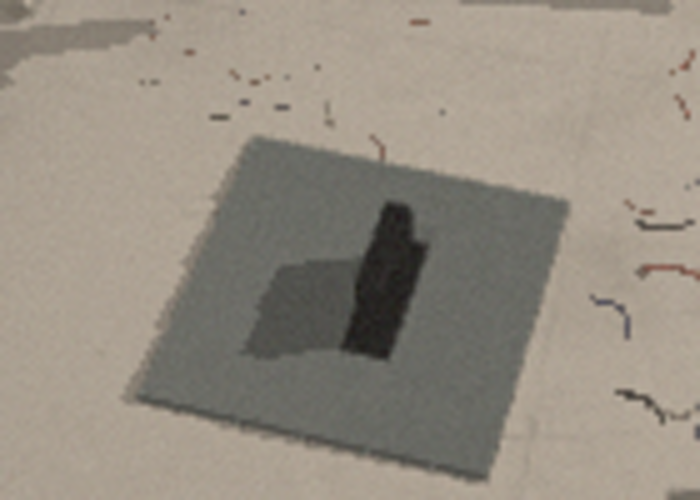

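Run:
```python
from h import *
s=bot.read_state();print(s['q'].round(3))
M=Rdown(-12.6+90)
print(M.round(2)); go([.4898,-.4934,.12],M)
M=Rdown(-12.6-90); go([.4898,-.4934,.12],M)
```

```text
[-4.300e-01  3.090e-01  1.636e+00 -1.000e-03  1.196e+00  1.183e+00]
[[ 0.   -0.98  0.22]
 [ 0.    0.22  0.98]
 [-1.    0.    0.  ]]
t 33.75 pos [ 0.6305 -0.2623  0.2056] F [ 0.2  0.4 -0.6] w 0.802
 rot(tool) [ 1.749e+00 -1.000e-03 -0.000e+00] shift cm now-frame [ 8.58 23.68 13.09] after-rot frame [  8.56   8.69 -25.63]
t 33.75 pos [ 0.6305 -0.2623  0.2056] F [ 0.2  0.4 -0.6] w 0.802
 rot(tool) [-1.393e+00  0.000e+00 -1.000e-03] shift cm now-frame [ 8.58 23.68 13.09] after-rot frame [ 8.56 -8.69 25.63]
```

Request:
arm_command(series=[[[0,0,0,0,3,1.7,0.9],[0,0,0,0,4,2.2,0.9],[0,0,0,0,4,2.2,0.9],[0,0,0,0,4,2.2,0.9],[0,0,0,0,4,2.2,0.9],[0,0,0,0,3,1.7,0.9],[0,0,0,0,1.7,0.9,0.9],[0,0,0,0,0,0,0.9]]])

```text
time: 34.55
tool_pos: [0.4797, -0.4955, 0.1906]
tcp_rot: [-2.178, 0.027, 2.213]
wrist_force: [-0.0, 0.0, -0.1]
width: 0.898
```

Request:
arm_command(series=[[[-0.13,0,0,0,0,0,0.9],[-0.13,0,0,0,0,0,0.9],[-0.13,0,0,0,0,0,0.9],[-0.13,0,0,0,0,0,0.9],[-0.13,0,0,0,0,0,0.9],[-0.13,0,0,0,0,0,0.9],[-0.13,0,0,0,0,0,0.9],[-0.13,0,0,0,0,0,0.9],[-0.13,0,0,0,0,0,0.9],[-0.13,0,0,0,0,0,0.9]]])

```text
time: 35.55
tool_pos: [0.479, -0.4796, 0.174]
tcp_rot: [1.402, 1.132, -1.405]
wrist_force: [0.3, 0.3, -0.2]
width: 0.898
```

Run:
```python
from h import *
M=Rdown(-12.6-90); go([.4898,-.4934,.10],M)
i,d=bot.read_camera('side');cv2.imwrite('pics/s21.png',i);crop('side',i,140,220,320,400,3.2,'pics/s21c.png')
```

```text
t 35.55 pos [ 0.479  -0.4796  0.174 ] F [ 0.3  0.3 -0.2] w 0.898
 rot(tool) [-0.032 -0.03   0.04 ] shift cm now-frame [7.3  1.69 1.28] after-rot frame [7.4  1.36 1.11]
```

View pics/s21c.png

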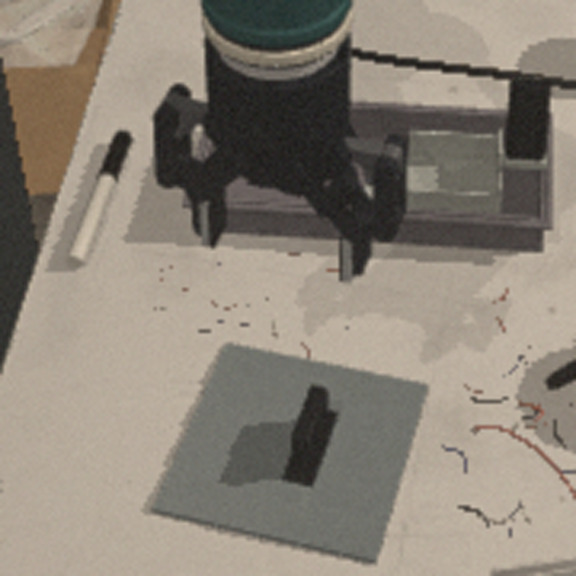

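Request:
arm_command(series=[[[-0.032,-0.03,0.04,0,0,0,0.6],[0,0,0,1.5,0.7,0.6,0.6],[0,0,0,2.5,0.7,0.5,0.6],[0,0,0,2.5,0,0,0.6],[0,0,0,0.8,0,0,0.6],[0,0,0,0,0,0,0.6]]])

```text
time: 36.2
tool_pos: [0.4924, -0.4858, 0.0942]
tcp_rot: [1.374, 1.102, -1.371]
wrist_force: [0.7, -0.1, 0.4]
width: 0.605
```

Run:
```python
from h import *
M=Rdown(-12.6-90); go([.4898,-.4934,.034],M)
```

```text
t 36.2 pos [ 0.4924 -0.4858  0.0942] F [ 0.7 -0.1  0.4] w 0.605
 rot(tool) [-0.002 -0.005  0.004] shift cm now-frame [ 6.02 -0.06  0.83] after-rot frame [ 6.02 -0.09  0.8 ]
```

Request:
arm_command(series=[[[-0.002,-0.005,0.004,1,-0.1,0.8,0.6],[0,0,0,2,0,0,0.6],[0,0,0,1.5,0,0,0.6],[0,0,0,0,0,0,0.6]]])

```text
time: 36.6
tool_pos: [0.4909, -0.4953, 0.0502]
tcp_rot: [1.369, 1.091, -1.369]
wrist_force: [-0.6, 0.2, -0.6]
width: 0.597
```

Run:
```python
from h import *
M=Rdown(-12.6-90); go([.4898,-.4934,.034],M)
i,d=bot.read_camera('side');crop('side',i,140,240,320,400,3.2,'pics/s22c.png')
i,d=bot.read_camera('top');crop('top',i,360,190,470,300,5,'pics/t22c.png')
```

```text
t 36.6 pos [ 0.4909 -0.4953  0.0502] F [-0.6  0.2 -0.6] w 0.597
 rot(tool) [-0.001  0.003 -0.005] shift cm now-frame [ 1.61 -0.16 -0.17] after-rot frame [ 1.62 -0.15 -0.17]
```

View pics/s22c.png

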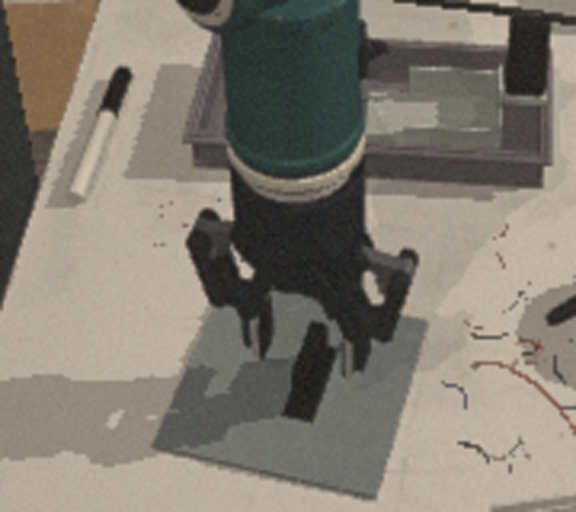

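View pics/t22c.png

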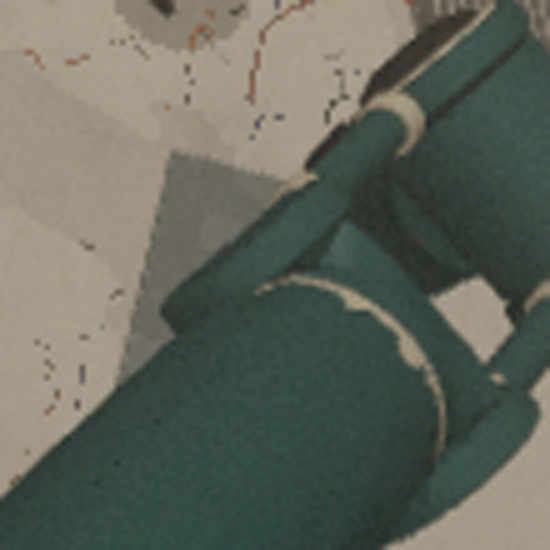

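Run:
```python
from h import *
for p in([.4909,-.4953,.030],[.4909,-.4953,.035]):
    print(((proj('side',p)-[140,240])*3.2).round(0))
yaw=np.radians(-12.6);Rz=np.array([[np.cos(yaw),-np.sin(yaw)],[np.sin(yaw),np.cos(yaw)]])
for off in((0,0),(0,-.005),(.003,-.005)):
  for z in(.039,.005):
    print(off,z,[((proj('side',[*(np.array([.4802,-.4912])+off+Rz@np.array(p)),z])-[140,240])*3.2).round(0).tolist() for p in((.016,.022),(.016,-.022),(.004,-.022),(.004,.022))])
```

```text
[306. 359.]
[305. 354.]
(0, 0) 0.039 [[324.0, 321.0], [302.0, 378.0], [283.0, 374.0], [305.0, 317.0]]
(0, 0) 0.005 [[325.0, 355.0], [304.0, 413.0], [285.0, 409.0], [307.0, 352.0]]
(0, -0.005) 0.039 [[323.0, 328.0], [301.0, 386.0], [282.0, 381.0], [305.0, 324.0]]
(0, -0.005) 0.005 [[324.0, 362.0], [303.0, 420.0], [285.0, 416.0], [306.0, 358.0]]
(0.003, -0.005) 0.039 [[328.0, 328.0], [306.0, 386.0], [287.0, 381.0], [309.0, 324.0]]
(0.003, -0.005) 0.005 [[329.0, 362.0], [308.0, 420.0], [290.0, 416.0], [311.0, 358.0]]
```

Request:
arm_command(series=[[[0,0,-0.005,0.8,0.1,0.1,0.6],[0,0,0,0.8,0,0,0.6],[0,0,0,0,0,0,0.6]]])

```text
time: 37.0
tool_pos: [0.4943, -0.4995, 0.0383]
tcp_rot: [1.366, 1.086, -1.37]
wrist_force: [-0.5, 0.1, -1.0]
width: 0.6
```

Run:
```python
from h import *
M=Rdown(-12.6-90); go([.491,-.496,.034],M)
```

```text
t 37.0 pos [ 0.4943 -0.4995  0.0383] F [-0.5  0.1 -1. ] w 0.6
 rot(tool) [-0.001  0.008 -0.006] shift cm now-frame [ 0.42 -0.41 -0.27] after-rot frame [ 0.43 -0.4  -0.27]
```

Request:
arm_command(series=[[[0,0.008,-0.006,0.35,-0.25,-0.2,0.6],[0,0,0,0,0,0,0.6]]])

```text
time: 37.2
tool_pos: [0.4924, -0.497, 0.0347]
tcp_rot: [1.37, 1.097, -1.37]
wrist_force: [-1.3, -0.1, 0.6]
width: 0.599
```

Run:
```python
from h import *
M=Rdown(-12.6-90); go([.4915,-.497,.034],M)
i,d=bot.read_camera('side');crop('side',i,140,240,320,400,3.2,'pics/s23c.png')
```

```text
t 37.2 pos [ 0.4924 -0.497   0.0347] F [-1.3 -0.1  0.6] w 0.599
 rot(tool) [-0.001 -0.001  0.   ] shift cm now-frame [ 0.07 -0.09  0.02] after-rot frame [ 0.07 -0.09  0.02]
```

View pics/s23c.png

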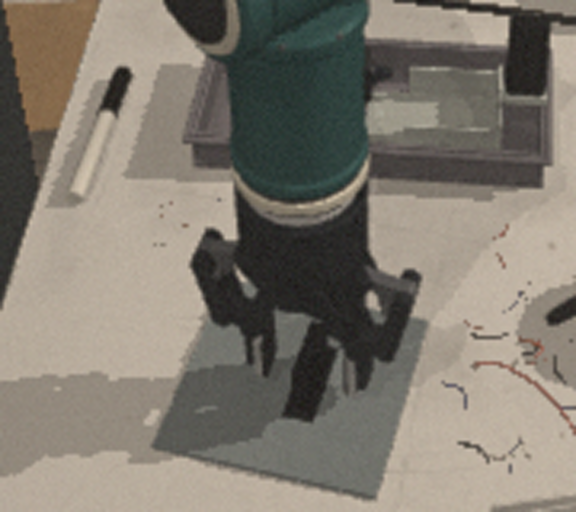

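Request:
arm_command(series=[[[0,0,0,0,0,0,0.4],[0,0,0,0,0,0,0.2],[0,0,0,0,0,0,0],[0,0,0,0,0,0,0],[0,0,0,0,0,0,0],[0,0,0,0,0,0,0]]], newtons=110)

```text
time: 37.85
tool_pos: [0.4931, -0.4977, 0.0361]
tcp_rot: [1.37, 1.094, -1.369]
wrist_force: [-0.1, -1.2, -0.8]
width: 0.119
```

Run:
```python
from h import *
M=Rdown(-12.6-90); go([.4915,-.497,.034],M)
i,d=bot.read_camera('side');crop('side',i,140,240,320,400,3.2,'pics/s24c.png')
```

```text
t 37.85 pos [ 0.4931 -0.4977  0.0361] F [-0.1 -1.2 -0.8] w 0.119
 rot(tool) [-0.001  0.001 -0.002] shift cm now-frame [ 0.21 -0.17 -0.04] after-rot frame [ 0.21 -0.17 -0.04]
```

View pics/s24c.png

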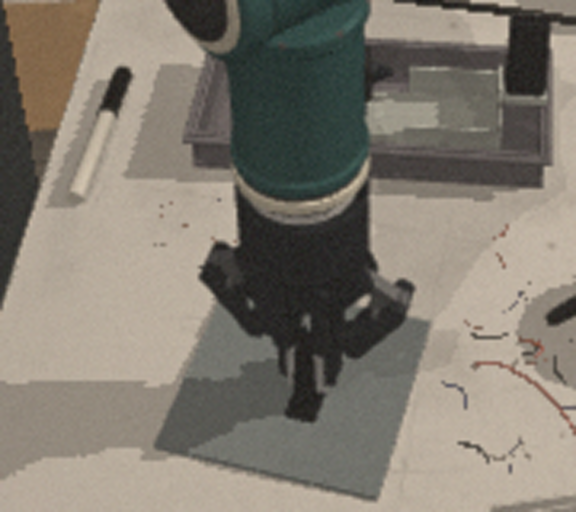

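Request:
arm_command(series=[[[0,0,0,-0.5,0,0,0],[0,0,0,-1.5,0,0,0],[0,0,0,-2.5,0,0,0],[0,0,0,-3,0,0,0],[0,0,0,-3,0,0,0],[0,0,0,-3,0,0,0],[-0.07,0,0,-3,0,0,0],[-0.1,0,0,-2.5,0,0,0],[-0.1,0,0,-1,0,0,0],[0,0,0,0,0,0,0]]])

```text
time: 38.9
tool_pos: [0.4918, -0.4962, 0.2513]
tcp_rot: [1.166, 1.234, -1.165]
wrist_force: [1.0, -1.1, -1.1]
width: 0.119
```

Run:
```python
from h import *
M=Rdown(3-90); go([.53,.07,.235],M)
i,d=bot.read_camera('side');crop('side',i,140,180,320,400,2.7,'pics/s25c.png')
```

```text
t 38.9 pos [ 0.4918 -0.4962  0.2513] F [ 1.  -1.1 -1.1] w 0.119
 rot(tool) [ 0.006  0.001 -0.002] shift cm now-frame [  1.57   7.12 -56.3 ] after-rot frame [  1.63   6.78 -56.34]
```

View pics/s25c.png

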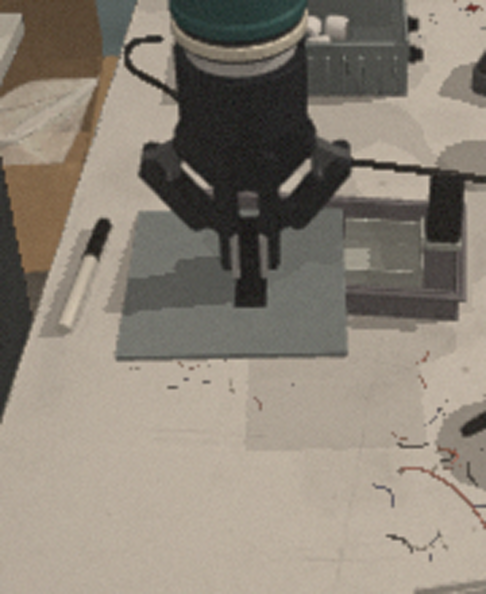

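Run:
```python
from h import *
s=bot.read_state();p=s['tool_pos'];C=R.from_rotvec(s['tcp_rot']).as_matrix()
z=p[2]-.031
P={k:ray('side',(x/2.7+140,y/2.7+180),z) for k,(x,y) in dict(nl=(117,353),nr=(347,351),fl=(139,211)).items()}
for k in P: print(k,P[k].round(4),'rel tool y(cover x),z(-cover y):',((P[k]-p)@C*1000).round(1))
d=P['nr']-P['nl'];print(np.linalg.norm(d),np.degrees(np.arctan2(d[1],d[0])),'tool y yaw',np.degrees(np.arctan2(C[1,1],C[0,1])))
d=P['fl']-P['nl'];print(np.linalg.norm(d),np.degrees(np.arctan2(d[1],d[0]))-90)
```

```text
nl [ 0.4173 -0.5605  0.2198] rel tool y(cover x),z(-cover y): [ 31. -78.  60.]
nr [ 0.5564 -0.5539  0.2198] rel tool y(cover x),z(-cover y): [31.2 61.3 61.3]
fl [ 0.409  -0.4323  0.2198] rel tool y(cover x),z(-cover y): [ 30.8 -79.1 -68.5]
0.13930521098383417 2.700578092575429 tool y yaw 3.2285577155247176
0.12848844046653435 3.686329212576112
```

Request:
arm_command(series=[[[0,0,0,0,0,-1.5,0],[0,0,0,0,0.2,-3,0],[0,0,0,0,0.5,-4.2,0],[0,0,0,0,0.5,-4.5,0],[0,0,0,0,0.5,-4.5,0],[0,0,0,0,0.5,-4.5,0],[0,0,0,0,0.5,-4.5,0],[0,0,0,0,0.5,-4.5,0],[0,0,0,0,0.5,-4.5,0],[0,0,0,0,0.5,-4.5,0]]])

```text
time: 39.95
tool_pos: [0.5045, -0.0728, 0.2376]
tcp_rot: [1.19, 1.245, -1.196]
wrist_force: [-0.2, 0.4, -1.8]
width: 0.116
```

Run:
```python
from h import *
M=Rdown(3-90); go([.54,.066,.235],M)
```

```text
t 39.95 pos [ 0.5045 -0.0728  0.2376] F [-0.2  0.4 -1.8] w 0.116
 rot(tool) [-0.025 -0.014  0.018] shift cm now-frame [  0.38   3.93 -13.77] after-rot frame [  0.26   4.27 -13.67]
```

Request:
arm_command(series=[[[-0.025,-0.014,0.018,0,0.4,-3,0],[0,0,0,0,0.8,-3,0],[0,0,0,0,0.8,-2.5,0],[0,0,0,0,0.8,-1.8,0],[0,0,0,0,0.8,-1,0],[0,0,0,0,0.5,-0.5,0],[0,0,0,0,0,0,0]]])

```text
time: 40.65
tool_pos: [0.5293, 0.062, 0.2285]
tcp_rot: [1.164, 1.249, -1.182]
wrist_force: [0.0, -1.7, -1.9]
width: 0.119
```

Run:
```python
from h import *
M=Rdown(3-90); go([.54,.066,.235],M)
t=cv2.imread('pics/top0.png');crop('top',t,175,175,250,260,7,'pics/h_t.png')
t=cv2.imread('pics/side0.png');crop('side',t,225,155,305,225,7,'pics/h_s.png')
```

```text
t 40.65 pos [0.5293 0.062  0.2285] F [ 0.  -1.7 -1.9] w 0.119
 rot(tool) [ 0.001 -0.003  0.017] shift cm now-frame [-0.67  1.07 -0.35] after-rot frame [-0.65  1.09 -0.35]
```

View pics/h_t.png

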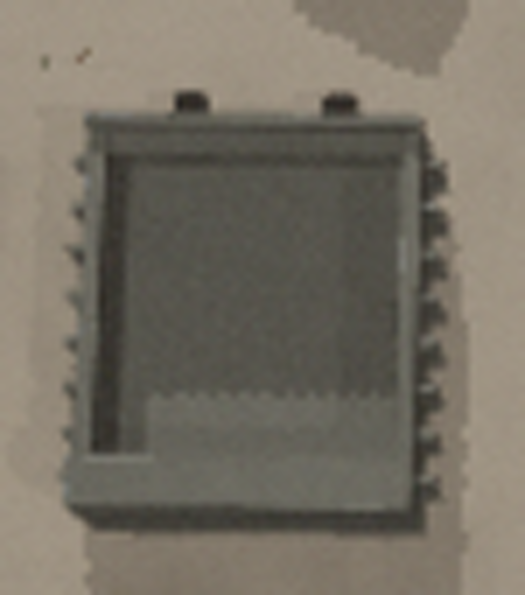

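View pics/h_s.png

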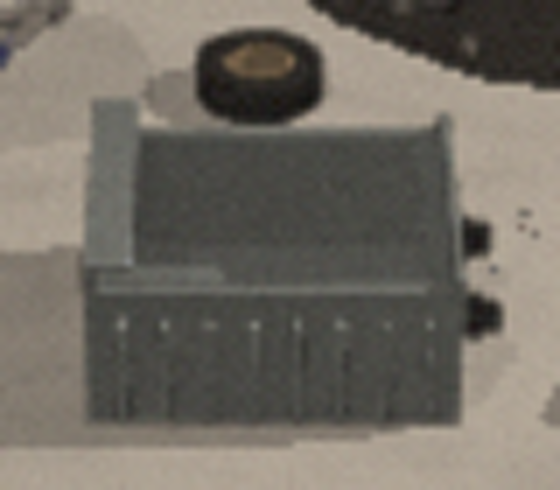

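Run:
```python
from h import *
def T(x,y,z): return ray('top',(x/7+175-.43,y/7+175-.43),z)
def S(x,y,z): return ray('side',(x/7+225-.43,y/7+155-.43),z)
c,yaw=np.array([.5205,.070]),np.radians(3)
Rz=np.array([[np.cos(yaw),-np.sin(yaw)],[np.sin(yaw),np.cos(yaw)]])
L=[('T lip outL',T(67,503,.08),(-78,66)),('T lip outR',T(411,510,.08),(-78,-66)),('T lip inL',T(78,455,.08),(-58,66)),('T stop oL',T(88,116,.074),(78,66)),('T stop oR',T(422,121,.074),(78,-66)),
('S lip fo',S(93,100,.08),(-78,66)),('S lip fi',S(138,100,.08),(-58,66)),('S lip ni',S(133,265,.08),(-58,-66)),('S lip no',S(84,265,.08),(-78,-66)),('S stop fo',S(450,115,.074),(78,66))]
A=[];
for n,p,h in L: print(n,p[:2].round(4),'hous mm',(Rz.T@(p[:2]-c)*1000).round(1),h)
for sel in('T','S',''):
    P=np.array([p[:2] for n,p,h in L if n.startswith(sel)]);H=np.array([h for n,p,h in L if n.startswith(sel)])/1000
    hc,pc=H.mean(0),P.mean(0);U,_,V=np.linalg.svd((H-hc).T@(P-pc));Rr=(U@V).T
    print(sel,'yaw',np.degrees(np.arctan2(Rr[1,0],Rr[0,0])).round(2),'ctr',(pc-Rr@hc).round(4))
for n in('top','side'):
    i,d=bot.read_camera(n);cv2.imwrite(f'pics/{n}30.png',i)
    f=(170,140,280,280) if n=='top' else(200,80,330,230)
    crop(n,i,*f,4,f'pics/{n}30c.png')
```

```text
T lip outL [0.444  0.1346] hous mm [-73.   68.5] (-78, 66)
T lip outR [0.449  0.0041] hous mm [-74.9 -62. ] (-78, -66)
T lip inL [0.4625 0.1322] hous mm [-54.6  65.2] (-58, 66)
T stop oL [0.5966 0.1422] hous mm [79.8 68.1] (78, 66)
T stop oR [0.6023 0.0119] hous mm [ 78.7 -62.3] (78, -66)
S lip fo [0.4434 0.1338] hous mm [-73.6  67.7] (-78, 66)
S lip fi [0.463  0.1348] hous mm [-54.   67.7] (-58, 66)
S lip ni [0.4706 0.0045] hous mm [-53.3 -62.8] (-58, -66)
S lip no [0.4509 0.0036] hous mm [-73.  -62.7] (-78, -66)
S stop fo [0.5994 0.1389] hous mm [82.4 64.6] (78, 66)
T yaw 2.86 ctr [0.5231 0.0724]
S yaw 2.46 ctr [0.5248 0.0716]
 yaw 2.72 ctr [0.524  0.0721]
```

View pics/side30c.png

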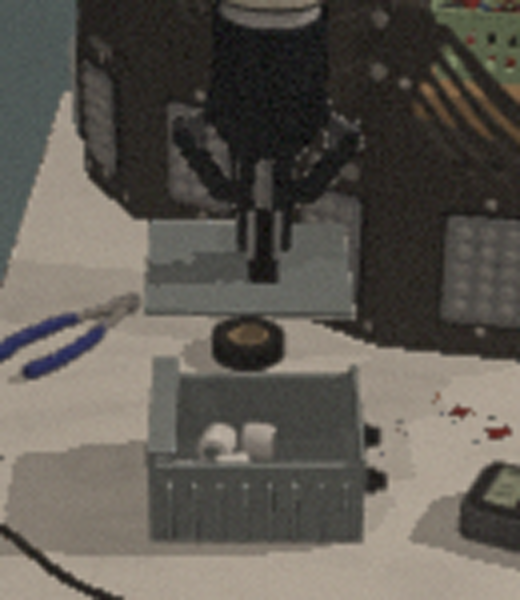

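View pics/top30c.png

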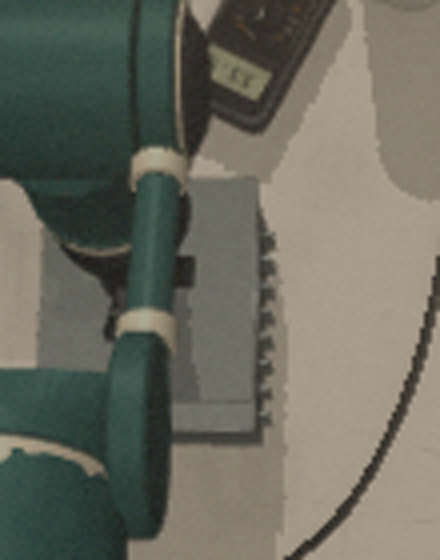

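```bash
cat >> h.py <<'E'
HC=np.array([.5235,.0718]);HY=2.7
def hous(x,y,z):
    a=np.radians(HY);return np.array([HC[0]+np.cos(a)*x-np.sin(a)*y,HC[1]+np.sin(a)*x+np.cos(a)*y,z])
def Rc(al,yaw=None):
    return Rdown((HY if yaw is None else yaw)-90)@R.from_rotvec([0,0,np.radians(al)]).as_matrix()
def cov(yoff=.004,h=.036): # cover in housing frame
    s=bot.read_state();C=R.from_rotvec(s['tcp_rot']).as_matrix();p=s['tool_pos']
    a=np.radians(HY);Rh=np.array([[np.cos(a),-np.sin(a),0],[np.sin(a),np.cos(a),0],[0,0,1]])
    X=C[:,1];Y=-C[:,2];Z=-C[:,0]
    for n,q in(('hook+',(-.0705,.066)),('hook-',(-.0705,-.066)),('free+',(.0705,.066)),('free-',(.0705,-.066))):
        w=p+X*(q[0]-.010)+Y*(q[1]+yoff)-Z*h
        v=Rh.T@(w-[*HC,0]);print('  ',n,(v*1000).round(1))
    print('  tilt',round(np.degrees(np.arcsin(X[2])),2),'roll',round(np.degrees(np.arcsin(Y[2])),2),'yaw',round(np.degrees(np.arctan2(X[1],X[0])),2))
E
python3 - <<'E'
from h import *
go(hous(.0263,-.004,.15),Rc(6));cov()
E
```

```text
t 40.75 pos [0.529  0.0611 0.2286] F [-1.   0.3 -1.5] w 0.117
 rot(tool) [ 0.005 -0.003  0.122] shift cm now-frame [ 7.82  2.27 -0.66] after-rot frame [ 8.04  1.3  -0.7 ]
   hook+ [-76.5  58.7 194.2]
   hook- [-75.8 -73.3 193.8]
   free+ [ 64.5  59.4 191.7]
   free- [ 65.2 -72.6 191.3]
  tilt -1.02 roll 0.18 yaw 2.99
```

Request:
arm_command(series=[[[0.003,-0.001,0.06,0,0.8,-0.3,0],[0.002,-0.002,0.06,1,0.5,-0.3,0],[0,0,0,2,0,0,0],[0,0,0,2,0,0,0],[0,0,0,2,0,0,0],[0,0,0,0.5,0,0,0],[0,0,0,0,0,0,0]]])

```text
time: 41.45
tool_pos: [0.5495, 0.0603, 0.1534]
tcp_rot: [1.232, 1.146, -1.104]
wrist_force: [0.0, 0.7, -1.8]
width: 0.119
```

Run:
```python
from h import *
go(hous(.0263,-.004,.125),Rc(6));cov()
```

```text
t 41.45 pos [0.5495 0.0603 0.1534] F [ 0.   0.7 -1.8] w 0.119
 rot(tool) [-0.012  0.003 -0.003] shift cm now-frame [ 2.83 -0.23 -0.88] after-rot frame [ 2.84 -0.21 -0.87]
   hook+ [-49.9  58.1 108.8]
   hook- [-51.5 -73.9 109.1]
   free+ [ 90.3  56.5 124. ]
   free- [ 88.7 -75.5 124.3]
  tilt 6.18 roll -0.13 yaw 2.03
```

Request:
arm_command(series=[[[-0.012,0.003,-0.003,0,0,-0.8,0],[0,0,0,1.2,0,0,0],[0,0,0,0.8,0,0,0],[0,0,0,0.3,0,0,0],[0,0,0,0,0,0,0]]])

```text
time: 41.95
tool_pos: [0.5538, 0.0685, 0.132]
tcp_rot: [1.226, 1.152, -1.093]
wrist_force: [0.1, -0.2, -1.7]
width: 0.114
```

Run:
```python
from h import *
go(hous(.0263,-.004,.1117),Rc(6));cov()
i,d=bot.read_camera('side');crop('side',i,225,130,315,220,6.5,'pics/s31c.png')
i,d=bot.read_camera('top');crop('top',i,170,140,280,280,4,'pics/t31c.png')
```

```text
t 41.95 pos [0.5538 0.0685 0.132 ] F [ 0.1 -0.2 -1.7] w 0.114
 rot(tool) [ 0.     0.    -0.005] shift cm now-frame [ 1.98 -0.6  -0.07] after-rot frame [ 1.98 -0.59 -0.07]
   hook+ [-46.   65.3  87.4]
   hook- [-46.  -66.7  87.5]
   free+ [ 94.2  65.3 102.8]
   free- [ 94.2 -66.7 102.9]
  tilt 6.27 roll -0.02 yaw 2.72
```

View pics/s31c.png

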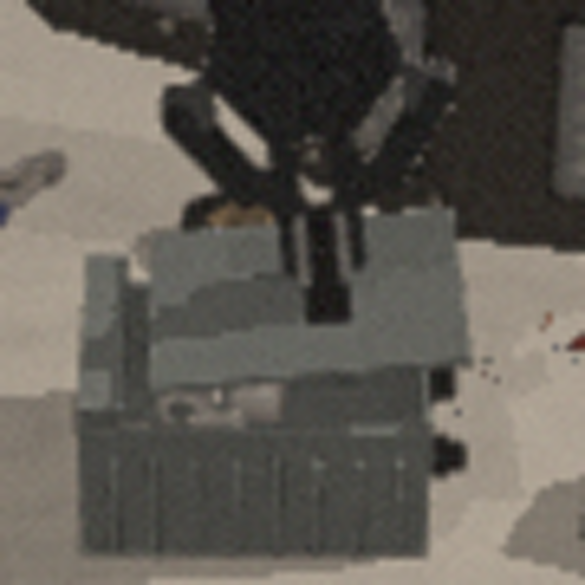

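View pics/t31c.png

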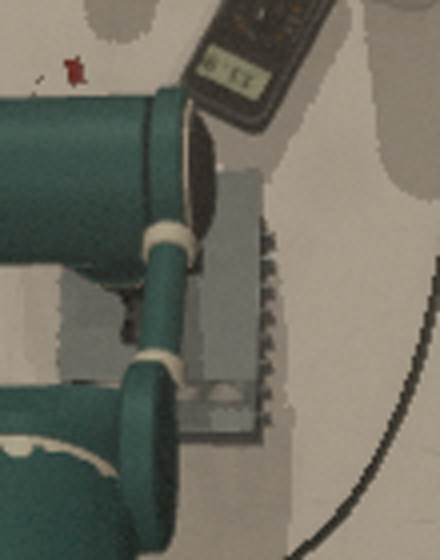

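Run:
```python
from h import *
a=np.radians(HY);Rh=np.array([[np.cos(a),-np.sin(a)],[np.sin(a),np.cos(a)]])
for n,(x,y),z in(('hook- top',(152,388),.0924),('free- top',(470,360),.108),('lip near in',(125,408),.08),('hook+ top',(152,230),.0924),('lip far in',(127,256),.08)):
    p=ray('side',(x/6.5+225-.42,y/6.5+130-.42),z);print(n,(Rh.T@(p[:2]-HC)*1000).round(1))
for n,(x,y),z in(('T hook- top',(255,383),.0924),('T free- top',(262,170),.108),('T hook+?',(57,370),.0924),('T lip R outer',(255,432),.08)):
    p=ray('top',(x/4+170-.4,y/4+140-.4),z);print(n,(Rh.T@(p[:2]-HC)*1000).round(1))
```

```text
hook- top [-43.4 -67.5]
free- top [ 93.1 -69.4]
lip near in [-55.4 -64.3]
hook+ top [-46.1  68. ]
lip far in [-58.   65.1]
T hook- top [-47.2 -64.3]
T free- top [ 94.3 -66.2]
T hook+? [-40.   66.9]
T lip R outer [-78.1 -64.3]
```

Request:
arm_command(series=[[[0,0,-0.005,0.8,-0.3,0,0],[0,0,0,0.6,-0.2,0,0],[0,0,0,0.4,-0.05,0,0],[0,0,0,0,0,0,0]]])

```text
time: 42.45
tool_pos: [0.5505, 0.0684, 0.113]
tcp_rot: [1.224, 1.155, -1.096]
wrist_force: [-0.4, -0.4, -2.1]
width: 0.113
```

Run:
```python
from h import *
go(hous(.0263,-.004,.1117),Rc(6));cov()
```

```text
t 42.45 pos [0.5505 0.0684 0.113 ] F [-0.4 -0.4 -2.1] w 0.113
 rot(tool) [ 0.     0.    -0.001] shift cm now-frame [ 0.13 -0.06 -0.07] after-rot frame [ 0.13 -0.06 -0.07]
   hook+ [-49.5  65.3  68.7]
   hook- [-49.5 -66.7  68.8]
   free+ [90.7 65.3 83.6]
   free- [ 90.8 -66.7  83.6]
  tilt 6.05 roll -0.02 yaw 2.72
```

Request:
arm_command(series=[[[0,0,0,0,-0.5,0,0],[0,0,0,-0.05,-0.5,0,0],[0,0,0,0,0,0,0]]])

```text
time: 42.75
tool_pos: [0.5395, 0.0678, 0.1122]
tcp_rot: [1.224, 1.155, -1.097]
wrist_force: [0.3, 0.7, -2.1]
width: 0.119
```

Run:
```python
from h import *
go(hous(.0063,-.004,.1117),Rc(6));cov()
i,d=bot.read_camera('side');crop('side',i,225,130,315,220,6.5,'pics/s32c.png')
```

```text
t 42.75 pos [0.5395 0.0678 0.1122] F [ 0.3  0.7 -2.1] w 0.119
 rot(tool) [ 0.  0. -0.] shift cm now-frame [-0.05 -0.95 -0.07] after-rot frame [-0.05 -0.95 -0.07]
   hook+ [-60.5  65.2  67.9]
   hook- [-60.5 -66.8  67.9]
   free+ [79.7 65.3 82.7]
   free- [ 79.7 -66.7  82.7]
  tilt 6.01 roll -0.02 yaw 2.71
```

View pics/s32c.png

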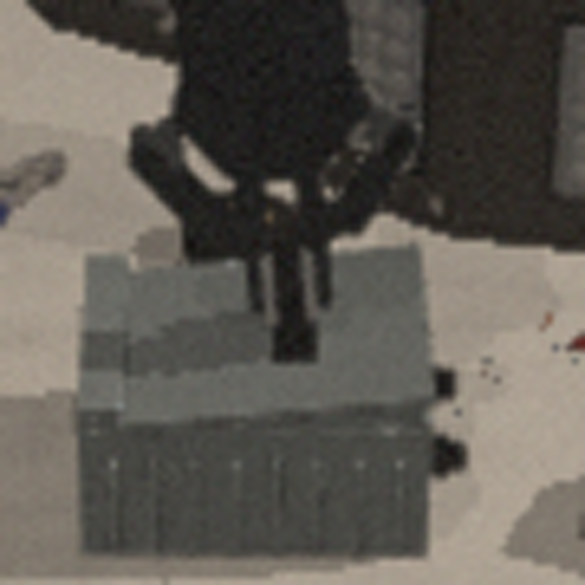

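Request:
arm_command(series=[[[0,0,0,-0.05,-0.5,-0.05,0],[0,0,0,-0.05,-0.5,0,0],[0,0,0,0,0,0,0]]])

```text
time: 43.1
tool_pos: [0.5293, 0.0679, 0.1129]
tcp_rot: [1.225, 1.154, -1.095]
wrist_force: [0.5, 0.0, -1.9]
width: 0.117
```

Run:
```python
from h import *
go(hous(.0053,-.004,.1117),Rc(6));cov()
i,d=bot.read_camera('side');crop('side',i,225,130,315,220,6.5,'pics/s33c.png')
```

```text
t 43.1 pos [0.5293 0.0679 0.1129] F [ 0.5  0.  -1.9] w 0.117
 rot(tool) [ 0.     0.    -0.002] shift cm now-frame [ 0.11 -0.04 -0.02] after-rot frame [ 0.11 -0.04 -0.02]
   hook+ [-70.6  65.8  68.5]
   hook- [-70.6 -66.2  68.5]
   free+ [69.6 65.8 83.5]
   free- [ 69.6 -66.2  83.5]
  tilt 6.1 roll -0.01 yaw 2.71
```

View pics/s33c.png

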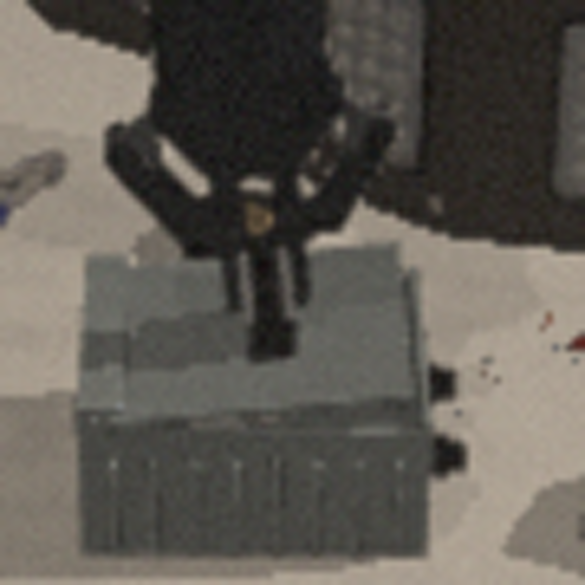

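Request:
arm_command(series=[[[0,0,-0.025,0.3,0.05,0,0],[0,0,-0.025,0.27,0.08,0,0],[0,0,-0.025,0.25,0.08,0,0],[0,0,0,0,0,0,0]]])

```text
time: 43.55
tool_pos: [0.5336, 0.0681, 0.1048]
tcp_rot: [1.188, 1.211, -1.154]
wrist_force: [0.0, -0.2, -0.7]
width: 0.118
```

Run:
```python
from h import *
go(hous(.010,-.004,.102),Rc(0));cov()
```

```text
t 43.55 pos [0.5336 0.0681 0.1048] F [ 0.  -0.2 -0.7] w 0.118
 rot(tool) [ 0.     0.    -0.027] shift cm now-frame [ 0.28 -0.   -0.02] after-rot frame [ 0.28  0.   -0.02]
   hook+ [-69.5  65.8  66.6]
   hook- [-69.5 -66.2  66.6]
   free+ [71.4 65.8 70.5]
   free- [ 71.4 -66.2  70.5]
  tilt 1.57 roll -0.01 yaw 2.71
```

Request:
arm_command(series=[[[0,0,-0.014,0.12,-0.03,0,0],[0,0,-0.013,0.12,0,0,0],[0,0,0,0.05,0,0,0]]])

```text
time: 43.85
tool_pos: [0.534, 0.0681, 0.102]
tcp_rot: [1.173, 1.233, -1.177]
wrist_force: [-3.4, -0.6, 7.7]
width: 0.117
```

Run:
```python
from h import *
go(hous(.010,-.004,.102),Rc(0));cov()
i,d=bot.read_camera('side');crop('side',i,225,130,315,220,6.5,'pics/s34c.png')
```

```text
t 43.85 pos [0.534  0.0681 0.102 ] F [-3.4 -0.6  7.7] w 0.117
 rot(tool) [0.    0.    0.003] shift cm now-frame [-0.   -0.03 -0.02] after-rot frame [-0.   -0.03 -0.02]
   hook+ [-70.3  65.8  66.2]
   hook- [-70.3 -66.2  66.2]
   free+ [70.7 65.8 65.8]
   free- [ 70.7 -66.2  65.8]
  tilt -0.17 roll -0.01 yaw 2.7
```

View pics/s34c.png

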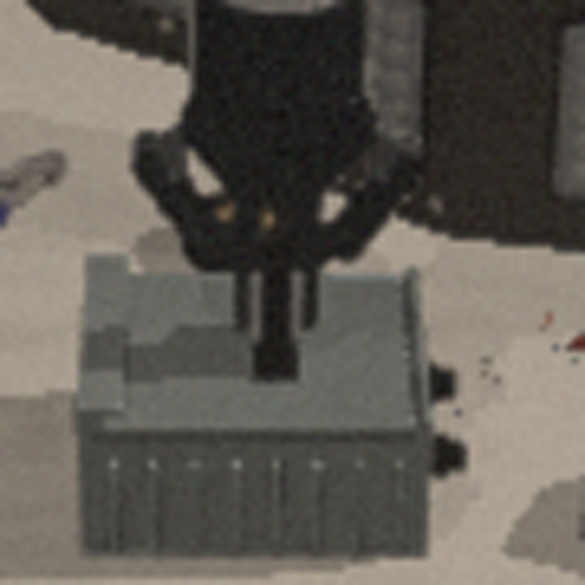

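Request:
arm_command(series=[[[0,0,0,0,0,0,0.2],[0,0,0,0,0,0,0.35],[0,0,0,0,0,0,0.4],[0,0,0,0,0,0,0.4],[0,0,0,-0.5,0,0,0.4],[0,0,0,-1.5,0,0,0.4],[0,0,0,-2.5,0,0,0.4],[0,0,0,-3,0,0,0.4],[0,0,0,-3,0,0,0.4],[0,0,0,-3,0,0,0.4]]])

```text
time: 44.9
tool_pos: [0.5311, 0.0679, 0.2411]
tcp_rot: [1.169, 1.238, -1.182]
wrist_force: [0.4, 0.6, -0.0]
width: 0.402
```

Request:
arm_command(series=[[[0,0,0,-3,0,1,0.4],[0,0,0,-3,0,3,0.4],[0,0,0,-3,0,4,0.4],[0,0,0,0,0,4.5,0.4],[0,0,0,0,0,4.5,0.4],[0,0,0,0,0,4.5,0.4],[0,0,0,0,0,4.5,0.4],[0,0,0,0,0,4.5,0.4],[0,0,0,0,0,4.5,0.4],[0,0,0,0,0,4.5,0.4]]])

```text
time: 45.9
tool_pos: [0.5551, -0.3345, 0.3622]
tcp_rot: [1.173, 1.214, -1.152]
wrist_force: [0.3, 0.0, -0.3]
width: 0.401
```

Run:
```python
from h import *
s=bot.read_state();print(s['tool_pos'],s['time'])
i,d=bot.read_camera('side');cv2.imwrite('pics/s35.png',i);a=cv2.resize(i[150:310,190:330],None,fx=2.8,fy=2.8,interpolation=cv2.INTER_CUBIC)
i,d=bot.read_camera('top');cv2.imwrite('pics/t35.png',i);np.save('pics/t35.npy',d);b=cv2.resize(i[160:290,170:360],None,fx=2.1,fy=2.1,interpolation=cv2.INTER_CUBIC)
b=np.vstack([b,np.zeros((a.shape[0]-b.shape[0],b.shape[1],3),np.uint8)]);cv2.imwrite('pics/f35.png',np.hstack([a,b]))
crop('top',i,175,175,250,260,7,'pics/t35c.png')
```

```text
[ 0.5551201  -0.33445151  0.36222248] 45.9
```

View pics/f35.png

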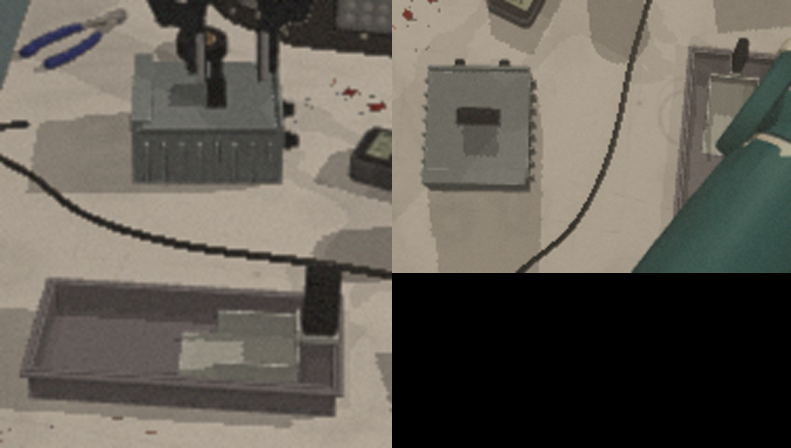

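View pics/t35c.png

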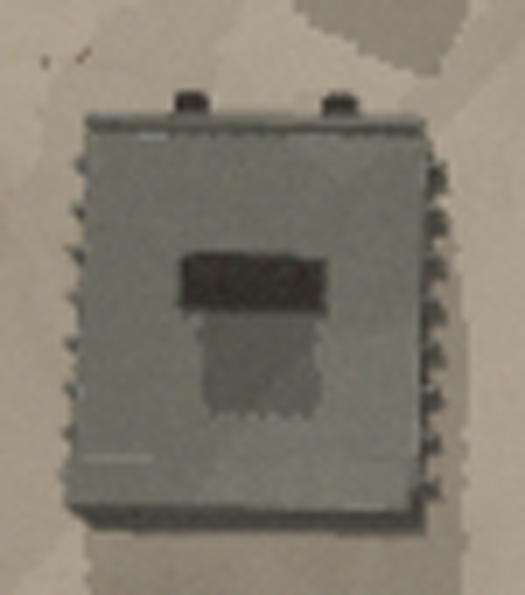

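Run:
```python
from h import *
a=cv2.imread('pics/top0.png',0).astype(int);b=cv2.imread('pics/t35.png',0).astype(int)
for r in(196,203,210,216,222,229,236,241,246):
    print(r,'L0',a[r,182:194],'L1',b[r,182:194]);print('    R0',a[r,229:241],'R1',b[r,229:241])
ti=cv2.imread('pics/t35.png')
# tab centre
g=cv2.resize(b[205:225,195:228].astype(np.uint8),None,fx=8,fy=8,interpolation=cv2.INTER_CUBIC)
m=(g<70).astype(np.uint8);c=max(cv2.findContours(m,cv2.RETR_EXTERNAL,cv2.CHAIN_APPROX_NONE)[0],key=cv2.contourArea);r=cv2.minAreaRect(c)
print(r);bx=cv2.boxPoints(r)
for x,y in bx: print(((x+.5)/8-.5+195).round(2),((y+.5)/8-.5+205).round(2))
print([proj('top',hous(*p)).round(1) for p in((.016,.022,.105),(.016,-.022,.105),(.004,-.022,.071),(.004,.022,.071))])
```

```text
196 L0 [139 141 142 140 136 106  87  87  71  77  80  81] L1 [152 152 154 153 146 111 109 106 104 105 108 103]
    R0 [ 82  79  80  79  89  83  65 105 145 147 148 147] R1 [109 112 104 106 110 103 104 111 158 158 160 158]
203 L0 [139 140 139 128 125 107 102  94  55  55  54  73] L1 [151 152 149 141 136 103 104 104 107 108 103 105]
    R0 [ 80  80  82  97 105 101  60  82 124 146 146 144] R1 [106 107 103 104 104 105  92  86 132 158 156 156]
210 L0 [136 134 108 100  96 107  99  61  54  53  62  77] L1 [148 145 119 110 107 118 106 105 102 105 103 105]
    R0 [ 79  81  84 118 105 106  72  89 117 121 119 124] R1 [107 106 104 107 103 101  89  84 125 130 129 136]
216 L0 [140 136 127 115 113 103 102  51  55  53  60  84] L1 [151 148 138 125 111 105 106 106 104 106 105 102]
    R0 [ 79  78  83 107 100  81  62  92 116 116 117 123] R1 [103 107 105 102 105 102  72  99 126 129 127 134]
222 L0 [138 138 135 132 113 103  99  56  54  53  65  82] L1 [148 151 147 143 119 104 108 104 105 106 106 105]
    R0 [ 77  75  72 103  97  78  70  93 117 118 120 117] R1 [111 112 115 112 115 113  69  99 129 130 133 133]

[... 365 characters left out ...]
 113 113 123 121 125] R1 [114 114 115 115 116 124  90 103 123 133 130 136]
241 L0 [137 137 106 101 104 100 101  99 103 100 102 103] L1 [151 146 115 104 105 104 107 105 105 106 105 106]
    R0 [104 105 105 103  92  52  74 120 119 119 120 124] R1 [116 116 114 112 107 102  85 127 129 130 134 137]
246 L0 [147 139 107 104 103 102 102 100  96 102  99  97] L1 [152 148 110 107 106 105 107  99 104 101 102 103]
    R0 [105 103 106 102  82  56  72  84  97 106 120 121] R1 [116 114 114 110  89  61  80  96 106 115 132 134]
((127.5, 83.5), (69.0, 165.0), 90.0)
200.19 210.69
220.81 210.69
220.81 219.31
200.19 219.31
[array([201. , 210.6]), array([217.7, 210.8]), array([218.9, 217.7]), array([202.6, 217.5])]
```

Run:
```python
from h import *
d=np.load('pics/t35.npy');c=bot.camera_info('top');K=np.array(c['K']);T=np.array(c['extrinsics'])
def Z(x,y):
    u,v=proj('top',hous(x,y,.071));vals=[]
    for du in range(-2,3):
        for dv in range(-2,3):
            U,V=int(round(u))+du,int(round(v))+dv;D=d[V,U]
            if D>0: vals.append((T@np.array([*(np.linalg.inv(K)@[U,V,1]*D),1]))[2])
    return round(float(np.median(vals))*1000,1)
for x in(-48,-20,35,60): print(x,[Z(x/1000,y) for y in(-.05,.0,.05)])
i=cv2.imread('pics/s35.png');crop('side',i,225,150,305,225,7,'pics/s35c.png')
```

```text
-48 [72.0, 72.1, 71.1]
-20 [71.1, 71.6, 70.8]
35 [71.3, 71.1, 71.5]
60 [72.7, 71.0, 72.1]
```

View pics/s35c.png

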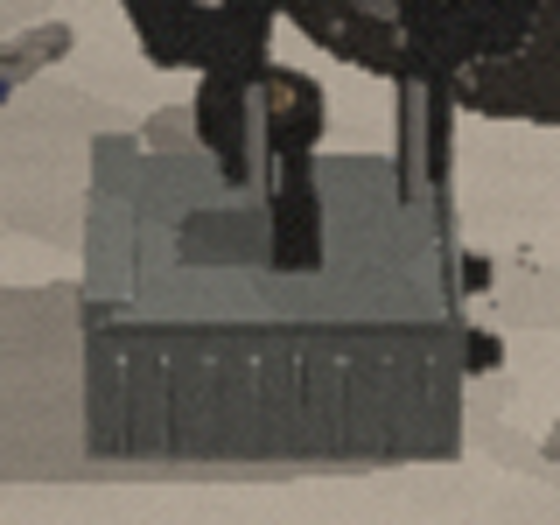

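Request:
arm_command(series=[[[0,0,0,0,0,0,0.4],[0,0,0,0,0,0,0.4]]])

```text
time: 46.2
tool_pos: [0.5542, -0.3384, 0.3628]
tcp_rot: [1.176, 1.21, -1.158]
wrist_force: [0.0, 0.6, -0.0]
width: 0.398
```

```bash
python3 -c "
from workcell import bot
print(bot.finish_job())"
```

```text
the job is handed in; nothing more can be done
None
```

The job is done and handed in at about 46 s. All 7 canisters went into the bay in two scoop loads, 5 and then 2, and no canister was gripped. The scoop was put back flat in the empty tray. The cover had been knocked about 3 cm aside, so I found it again. I then hooked its edge under the lip at about 6° of tilt, lowered it inside the stop rim and let go.

**Canisters:** before closing, I counted 7 in the bay from the top view and saw an empty tray.

**Cover:** depth readings across its top gave 71–73 mm, against 71 mm expected when seated, so it lies flat. It sits inside the stop rim.

**Scoop and robot:** the scoop lies flat in the tray, and the arm was clear of everything, with wrist force about zero.

**Small disagreement:** the arm's own readings put the cover within about 0.5 mm of centre. The top and side pictures suggest it sits about 1.5–2 mm towards -y, perhaps turned by up to 1°. I left it, because it still overlaps both 8 mm side walls.

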